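Pack a router spares crate and block the motors

ROBOT

A 6-joint arm with a two-finger parallel gripper is mounted at the origin on the work surface. World frame = base frame: x ahead of the robot, y to its left, z up, the work surface at z = 0. Lengths are in m, angles in rad, forces in N, time in s.
With the tool pointing down it reaches from about 0.425 to 0.95 m from the base axis. Payload 14.7 kg.
Tool frame: the origin (TCP) lies at the very end of the fingers, on their centre line; the grasp point (between the pads) lies 19 mm behind it (manip.grasp_offset is the distance from the TCP to the grasp point, in m); z points along the fingers, y is the direction in which the jaws open and shut (so a half turn about z gives the same grasp; the last joint's range is limited). The gripper opens to 85 mm and grips with 20 to 120 N. Pads are 22 mm wide; open, the fingers measure 114 mm over their backs; the gripper's body (76 mm by 85 mm) begins 54 mm behind the grasp point. The pads swing forward as they close: fully open they stand 13 mm farther back than shut.
Start: joints at [-1.204, 0.48, 1.596, -0, 1.065, -0.047], TCP at [0.261, -0.595, 0.231] pointing down, gripper open.
Joint ranges: [-2.75, 2.75], [-0.82, 2.05], [0.23, 2.67], [-1.56, 4.7], [0.09, 2.69], [-2.92, 2.92]. Speed limits (rad/s): [1.89, 1.89, 2.39, 3.01, 3.01, 3.01].

INTERFACE

Orientations are given as a unit quaternion [w, x, y, z].
In Python, from workcell import manip, imaging gives the robot as it stands. The module is installed in compiled form; this text tells all that it offers.
- The arm moves only by the tool move_arm, never from a script. Its argument "increments" is a list of rows, each a list of 7 numbers: the opening, from -1 (shut) to 1 (fully open), so that 0 is half open, then the shift along the tool's x, y, z in cm, then the turn, a rotation vector about the tool's x, y, z in degrees. In form: [[gripper, dx, dy, dz, wx, wy, wz], ...]. A call has 1 to 8 rows; each row is the pose to reach, as a shift and turn from the pose commanded when the call began, along the tool's axes at that moment; what a row does not reach only later rows make up. A row lasts 1/12 s, in which the tool goes at most 41.7 mm and 7.16 degrees, less where a joint would pass 70% of its speed; a pose out of reach is approached as far as the arm can. A call with a gripper value outside its range is refused whole. The fingers move at their own pace and stop on an object; "newtons" is the grip in N (left out, the last holds). Time passes only in rows, so rows that repeat a pose let the fingers close. It gives the time, the measured TCP pose, the force and the opening at its end, in the units of the state.
- manip.observe(): the state, without advancing time (a new reading comes with each control period).
- imaging.snapshot(name): name is "scene" or "side" or "wrist"; returns a dict with "color" (420x560x3 uint8, red, green, blue), "z_map" (420x560 float32, m along the optical axis (not along the pixel's ray), 0 where there is no reading), "intrinsics" (3x3 intrinsics, pixels), "k1" (the pictures are not rectified: a ray, as slopes to the right and down, at radius r is drawn at 1 + k1 r^2 times it, then the intrinsics apply), "R" (3x3) and "t" (3): a world point X has camera coordinates R X + t. Camera axes: x right, y down, z forward; pixel columns grow to the right and rows downward; lengths in m; the calibration is good to about 2 mm. A picture is of the moment at which its call begins.
- manip.hand_in(): hands the job in, once; it reports no verdict.
The state is a dict: "clock": time; "qpos": joint angles; "joint_velocities": joint speeds; "tau": joint torques, N m; "tool_pos": TCP position; "eef_rot": TCP orientation; "ft_force": force on the tool from outside, world axes, zero at the start; "moment": the same for the moment, N m; "gripper_width": opening from 0.0 (shut) to 1.0 (fully open).
Only numpy, scipy, OpenCV 4.12 (cv2) and the standard library are available. Lean on these libraries where they do the work, as an engineer would, in place of code of your own. Each camera call takes 0.05 s, during which the arm holds its last target. There are 200 camera calls.

TASK

Pack the router's spares in the shallow plywood crate base. Lay the bent coolant pipe with both of its ends down in the two notched saddles and only then swing the yellow strap fully down over it; stand each motor upright, shaft up, in a bay of its own, and fill the gap left beside every motor with the one wooden block that fits it (pale thick blocks beside the plain motors, dark thin blocks beside the motor with the blue driver box), down on the bay floor. In some runs a motor is missing: an empty bay and spare blocks may be left, and the other things on the table stay where they are.

Things in the scene. Friction and masses are not known exactly. Their poses are not given: they have to be found in the camera images.
- crate: plywood crate base, 225 mm (x) by 258 mm (y), fixed to the table; origin centre of underside, z up. Floor 8 mm thick; 8 mm rim, 25 mm battens and 12 mm divider all end 26 mm above the table. Its far (+x) part holds the pipe saddles; its near (-x) part three bays side by side along y, each 113 mm long (x), 64 mm wide (y), parted by the battens
- bay0 (a point): centre of the floor of the bay at the crate's -y side, 8 mm above the table; axes as the crate's. The bay reaches 56.5 mm from here in x and 32 mm in y, either way
- bay1 (a point): the same for the middle bay
- bay2 (a point): the same for the bay at the crate's +y side
- notch_long (a point): middle of the bottom of the notch for the pipe's long leg, at the crate's -y side, 30 mm above the table; axes as the crate's. The notch is 26 mm wide, open upward, in a dark saddle 14 mm thick and 46 mm wide that stands square to the leg; its cheeks rise 16 mm above the notch bottom
- notch_short (a point): the same for the pipe's short leg, at the crate's +y side
- rest_pad (a point): centre of the top of a black rubber pad, 34 x 40 mm, 30 mm above the table, on which the pipe's clamp block rests when both legs lie in the notches; axes as the crate's
- strap (a joint): angle of the yellow hold-down strap in rad: 0 is fully down (level, just above the laid pipe), about 1.3 to 1.5 at the start (standing nearly upright); stiff enough to stay where it is left, about 1 N at its tip moves it
- strap_hinge (a point): point on the strap's hinge axis (along crate y), 56.5 mm above the table near the crate's far rim; axes as the crate's. The post below is 30 mm wide in y. The strap is a bar 80 mm long from the axis, 22 mm wide, 10 mm thick, its middle line through the axis; it points to crate -x when down, up when open; push it over from its far (+x) side, then down from above
- pipe_clamp (a point): centre of the black clamp block (x 36, y 38, height 38 mm) at the bend of the aluminium pipe (20 mm round, 0.24 kg, lying flat, flush with the block's underside). Long leg 135 mm to pipe -y, short leg with orange end 90 mm to +y, both swept back 20 degrees to -x; grip the free x faces. Laid rightly, its axes agree with the crate's, 19 mm above rest_pad
- pipe_long (a point): point on the long leg's centre line, 115 mm from the bend: where it should lie in its notch, 10 mm above the notch bottom
- pipe_short (a point): point on the short leg's centre line, 70 mm from the bend: where it should lie in its notch, 10 mm above the notch bottom
- motor_a_centre (a point): plain black and silver stepper motor, 57 x 57 mm square, body 56 mm high, standing on its rear face with a 9 mm shaft sticking up another 21 mm from the middle of its top; 0.5 to 0.8 kg. Origin at the centre of the body, 28 mm above its underside; z is the shaft's direction, x and y square to the sides. May be absent
- motor_b_centre (a point): a second plain stepper motor, the same as the first. May be absent
- motor_c_centre (a point): stepper motor with a blue driver box on one side: 73 mm (x) by 57 mm (y), body 56 mm high, standing shaft up (9 mm shaft, 21 mm above the body, 8 mm from the centre towards -x); 0.6 to 0.9 kg. Origin at the centre of the 73 x 57 x 56 mm body, 28 mm up. Stands lengthwise in a bay, either way round. May be absent
- thick_a_centre (a point): thick pale wooden block, 48 x 58 x 52 mm high, 0.09 kg, fits the gap beside a plain motor. Its origin is its centre, half-way up; x across the 48 mm, y along the 58 mm, z up as it first stands.
- thick_b_centre (a point): thick pale wooden block, 48 x 58 x 52 mm high, 0.09 kg, fits the gap beside a plain motor. Its origin is its centre, half-way up; x across the 48 mm, y along the 58 mm, z up as it first stands.
- thin_a_centre (a point): thin dark wooden block, 32 x 58 x 52 mm high, 0.06 kg, fits the gap beside the motor with the driver box. Its origin is its centre, half-way up; x across the 32 mm, y along the 58 mm, z up as it first stands.
- thin_b_centre (a point): thin dark wooden block, 32 x 58 x 52 mm high, 0.06 kg, fits the gap beside the motor with the driver box. Its origin is its centre, half-way up; x across the 32 mm, y along the 58 mm, z up as it first stands.
- spray_can: blue spray can, 54 mm across, 170 mm high, standing; a bystander. Origin at the centre of its underside
- tape: roll of brown tape lying flat, 96 mm across, 24 mm high; a bystander. Origin at the centre of its underside
- driver: screwdriver, 180 mm long, lying; a bystander
- scissors: orange-handled scissors, 180 mm long, lying; a bystander
- offcut: strip of wood 120 x 45 x 18 mm, lying; a bystander
There are look-alikes about, which are no part of the job. Leave any pink or turquoise look-alike of the part that bears thin_b_centre alone.

How it is judged:
On the way, in this order (a step that is already met when the one before it is completed fails the run):
1. the pipe lies with both ends in the two notches while the strap is still up (horizontal distance between pipe_long and notch_long below 0.01 m and z of pipe_long in the frame of notch_long between 0.005 and 0.015 m and horizontal distance between pipe_short and notch_short below 0.01 m and z of pipe_short in the frame of notch_short between 0.005 and 0.015 m and angle between pipe_clamp's own z axis and vertical below 0.1 rad and value of joint strap above 0.6 rad), for 0.3 s.
2. the strap is swung down over the pipe (horizontal distance between pipe_long and notch_long below 0.01 m and z of pipe_long in the frame of notch_long between 0.005 and 0.015 m and horizontal distance between pipe_short and notch_short below 0.01 m and z of pipe_short in the frame of notch_short between 0.005 and 0.015 m and angle between pipe_clamp's own z axis and vertical below 0.1 rad and value of joint strap below 0.12 rad), for 0.2 s.
At the end, for the whole second after the job is handed in: Pipe flat, each leg in its notch (10 mm, height 5 mm); strap within 0.12 rad of fully down; every motor present stands upright (0.12 rad) on the floor of its own bay, with a block of the fitting thickness beside it on the same bay floor (heights to about 5 mm) (all of step 2 and (horizontal distance between motor_a_centre and bay0 below 0.03 m or horizontal distance between motor_a_centre and bay1 below 0.03 m or horizontal distance between motor_a_centre and bay2 below 0.03 m) and height (world z) of motor_a_centre between 0.031 and 0.041 m and ((horizontal distance between thick_a_centre and motor_a_centre below 0.0625 m and z of thick_a_centre in the frame of motor_a_centre between -0.006 and 0.005 m) or (horizontal distance between thick_b_centre and motor_a_centre below 0.0625 m and z of thick_b_centre in the frame of motor_a_centre between -0.006 and 0.005 m)) and (horizontal distance between motor_b_centre and bay0 below 0.03 m or horizontal distance between motor_b_centre and bay1 below 0.03 m or horizontal distance between motor_b_centre and bay2 below 0.03 m) and height (world z) of motor_b_centre between 0.031 and 0.041 m and ((horizontal distance between thick_a_centre and motor_b_centre below 0.0625 m and z of thick_a_centre in the frame of motor_b_centre between -0.006 and 0.005 m) or (horizontal distance between thick_b_centre and motor_b_centre below 0.0625 m and z of thick_b_centre in the frame of motor_b_centre between -0.006 and 0.005 m)) and (horizontal distance between motor_c_centre and bay0 below 0.03 m or horizontal distance between motor_c_centre and bay1 below 0.03 m or horizontal distance between motor_c_centre and bay2 below 0.03 m) and height (world z) of motor_c_centre between 0.031 and 0.041 m and ((horizontal distance between thin_a_centre and motor_c_centre below 0.0625 m and z of thin_a_centre in the frame of motor_c_centre between -0.006 and 0.005 m) or (horizontal distance between thin_b_centre and motor_c_centre below 0.0625 m and z of thin_b_centre in the frame of motor_c_centre between -0.006 and 0.005 m)) and angle between each of motor_a_centre, motor_b_centre, motor_c_centre's own z axis and vertical below 0.12 rad); the robot touches nothing.
It fails at once if a bystander (spray can, tape, screwdriver, scissors or offcut) is pushed more than 6 cm away (distance of any of spray_can, tape, driver, scissors, offcut from where it was at the start of the episode above 0.06 m).
It fails at once if the spray can is knocked over (angle between spray_can's own z axis and vertical above 0.6 rad).
Of motor_a, motor_b, motor_c only 2 to 3 are there at a start; the rules pass over those that are not, and their reading is None.
At some moment in a run one of motor_a, motor_b, motor_c, thick_a, thick_b may be knocked a few centimetres aside while the robot is not near it.
It also fails if it takes over 210 s, if anything falls off the work surface, if the arm or the gripper's body presses on something with over 40 N, if the wrist force passes 120 N, or if a joint passes its speed limit or range.

## Working session

There is one attempt and no reset: what is moved stays moved. The work goes in short steps, Python scripts to look and compute and a tool call to move; the robot and the scene stay as the last step left them, time stands still between calls to the robot, and variables do not carry over. Pictures are saved under pics/ and viewed, about 12 in all and at most 16, crops included, and the job is handed in when it is done.

Besides the shell and the picture viewer there is one more tool, called after ">>>" by a JSON object that holds its "op" and its "data". move_arm: Moves the arm, as the interface text tells. Its arguments: {"type":"object","properties":{"increments":{"type":"array","items":{"type":"array","items":{"type":"number"}}},"newtons":{"type":"number"}},"required":["increments"]}

```bash
mkdir -p pics
cat > h.py <<'E'
import numpy as np, cv2, pickle
from workcell import manip, imaging
def snap(n, fn=None):
    s=imaging.snapshot(n)
    if fn: cv2.imwrite('pics/'+fn+'.png', s['color'][:,:,::-1])
    pickle.dump(s,open(f'last_{n}.pkl','wb')); return s
def world(s):
    K=s['intrinsics'];h,w=s['z_map'].shape
    v,u=np.mgrid[0:h,0:w].astype(float)
    xd=(u-K[0,2])/K[0,0]; yd=(v-K[1,2])/K[1,1]
    x,y=xd.copy(),yd.copy()
    for _ in range(10):
        f=1+s['k1']*(x*x+y*y); x,y=xd/f,yd/f
    z=s['z_map']; P=np.stack([x*z,y*z,z],-1)
    W=(P-s['t'])@s['R']; W[z==0]=np.nan
    D=np.stack([x,y,np.ones_like(x)],-1)@s['R']
    return W,D,-s['R'].T@s['t']
def load(n): return pickle.load(open(f'last_{n}.pkl','rb'))
E
python3 - <<'E'
from h import *
a=snap('scene','scene0');b=snap('side','side0')
for s in(a,b):
    W,D,C=world(s);print(C,s['k1'],s['intrinsics'][0]);print(np.round(W[::70,::80],3)[...,2])
print(manip.observe())
E
```

```text
[ 1.33014361 -0.05935712  1.33138977] -0.1871882187130497 [527.59894312   0.         281.65884068]
[[ 0.096 -0.746 -0.234  0.563  0.452 -0.408 -0.243]
 [-0.301  0.337 -0.005 -0.003  0.253 -0.002  0.002]
 [-0.055  0.017 -0.001  0.047  0.001  0.003  0.006]
 [-0.483  0.005 -0.003    nan  0.134 -0.001 -0.006]
 [-0.598  0.01   0.004  0.002  0.019  0.062  0.138]
 [-0.747 -0.003  0.003 -0.001 -0.742 -0.751 -0.457]]
[ 0.49581007 -1.29435491  0.77292058] -0.08151543309621478 [453.29317401   0.         272.26402538]
[[ 0.516  0.696  0.667  0.469  0.472  0.477  0.53 ]
 [ 0.236  0.622  0.485  0.018  0.012  0.02   0.164]
 [-0.145  0.51   0.     0.002  0.065 -0.523 -0.2  ]
 [-0.527  0.067  0.    -0.002  0.008 -0.613 -0.563]
 [-0.001  0.     0.002 -0.003  0.002  0.002 -0.754]
 [-0.     0.017  0.018  0.017  0.     0.012 -0.749]]
{'clock': 0.1, 'qpos': array([-1.20362922e+00,  4.80772065e-01,  1.59679415e+00,  4.80177227e-06,
        1.06509399e+00, -4.65754262e-02]), 'joint_velocities': array([-3.96041460e-04, -3.20835057e-03,  1.00692584e-04, -2.93408872e-04,
       -2.38476048e-03,  1.06760258e-05]), 'tau': array([-6.97832456e-04, -9.52257800e+01, -4.31040645e+01, -1.76095546e-04,
        5.33658007e-03, -7.03358012e-07]), 'tool_pos': array([ 0.26123215, -0.59480535,  0.23074088]), 'eef_rot': array([-5.27272035e-04,  9.78678442e-01,  2.05397719e-01, -8.31239108e-05]), 'ft_force': array([-0.15778895,  0.70896726, -0.02280525]), 'moment': array([ 0.02446094,  0.04509151, -0.00228767]), 'gripper_width': 0.997365757385601}
```

View pics/scene0.png

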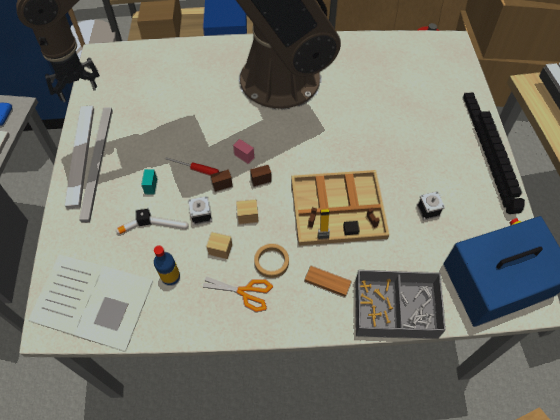

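View pics/side0.png

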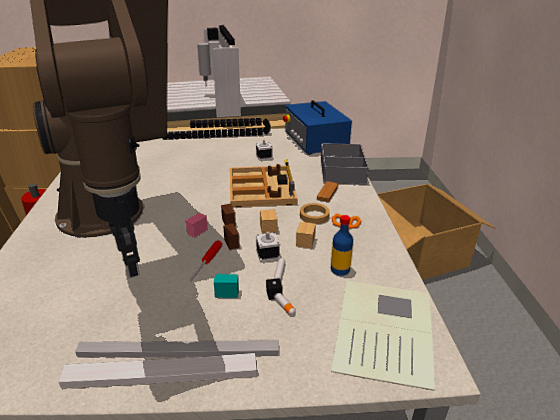

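The scene view shows the crate at (340,207), two motors at (200,209) and (430,204), the pipe at (143,216), pale blocks at (247,211) and (219,244), and dark blocks at (221,180) and (261,175). The look-alikes are pink at (243,150) and turquoise at (149,181). I'll enlarge it to see whether either motor has a blue box.

Run:
```python
from h import *
s=load('scene');c=s['color'][:,:,::-1]
A=cv2.resize(c[140:260,110:290],None,fx=4.4,fy=4.4,interpolation=3)[:, :792]
B=cv2.resize(c[160:250,285:450],None,fx=4.8,fy=4.8,interpolation=3)
cv2.imwrite('pics/cA.png',A);cv2.imwrite('pics/cB.png',B)
W,D,C=world(s)
for n,(u,v) in dict(motL=(200,203),motR=(431,198),th1=(247,206),th2=(219,240),d1=(221,177),d2=(261,171),pink=(243,147),clamp=(143,213),can=(160,250)).items():
    print(n,np.round(np.nanmedian(W[v-2:v+3,u-2:u+3].reshape(-1,3),0),3))
```

```text
motL [ 0.541 -0.252  0.063]
motR [0.554 0.412 0.059]
th1 [ 0.549 -0.119  0.052]
th2 [ 0.654 -0.198  0.05 ]
d1 [ 0.445 -0.194  0.052]
d2 [ 0.429 -0.076  0.051]
pink [ 0.339 -0.128  0.052]
clamp [ 0.549 -0.421  0.037]
can [ 0.738 -0.331  0.17 ]
```

View pics/cA.png

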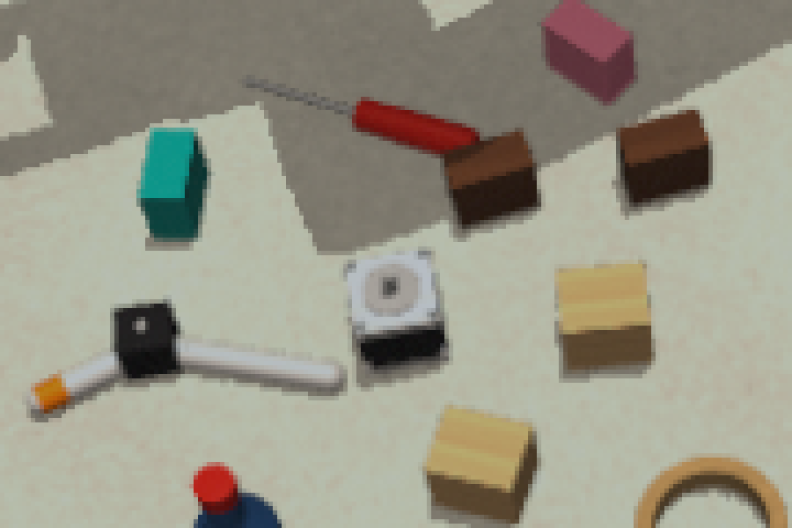

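View pics/cB.png

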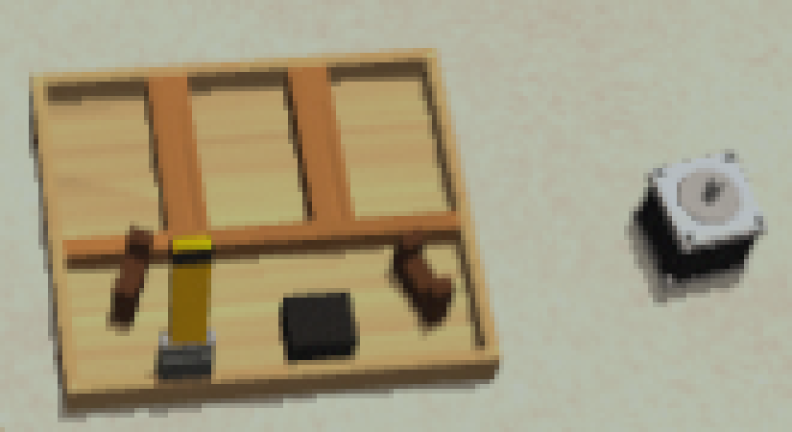

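Crop A shows the left motor with a plain grey-white top and no blue box, two pale blocks, two dark blocks, and the pipe with its orange short end to the left. Crop B shows the crate, strap and pad, and the right motor, also plain. So motor_c is absent: only the pale blocks are needed, and the dark, pink and turquoise ones stay where they are.

Next I'll measure poses from the top faces.

```bash
cat >> h.py <<'E'
def plane(D,C,z):
    k=(z-C[2])/D[...,2]; return (C+D*k[...,None])[...,:2]
def top(s,xy,h,tol=.012,r=.06,col=None,minn=25):
    """rect of horizontal face at height h near xy: centre,size,angle(deg of long side)"""
    W,D,C=world(s); P=plane(D,C,h)
    m=(abs(W[...,2]-h)<tol)&(np.hypot(P[...,0]-xy[0],P[...,1]-xy[1])<r)
    if col is not None: m&=col(s['color'].astype(int))
    m=cv2.morphologyEx(m.astype(np.uint8),cv2.MORPH_OPEN,np.ones((2,2)))
    n,l,st,ce=cv2.connectedComponentsWithStats(m,connectivity=4)
    if n<2: return None
    i=1+np.argmax(st[1:,4]); 
    if st[i,4]<minn: return None
    q=P[l==i]; (c,sz,a)=cv2.minAreaRect((q*1000).astype(np.float32))
    if sz[0]<sz[1]: sz=sz[::-1]; a+=90
    return np.round(c,1),np.round(q.mean(0)*1000,1),np.round(sz,1),round((a+90)%180-90,1),st[i,4]
pale=lambda c:(c[...,0]>150)&(c[...,0]-c[...,2]>45)
black=lambda c:c.max(-1)<75
silver=lambda c:(c.min(-1)>120)
E
python3 - <<'E'
from h import *
for n in('scene','side'):
    s=load(n);print(n)
    print('mL',top(s,(.541,-.252),.056,col=silver)); print('mR',top(s,(.554,.412),.056,col=silver))
    print('t1',top(s,(.549,-.119),.052,col=lambda c:(c[...,0]-c[...,2]>45)&(c[...,0]>(190 if n=='scene' else 130))));print('t2',top(s,(.654,-.198),.052,col=lambda c:(c[...,0]-c[...,2]>45)&(c[...,0]>(190 if n=='scene' else 130))))
    print('clamp',top(s,(.549,-.421),.038,col=black)); 
    W,D,C=world(s);print('pad', top(s,W[228,351,:2] if n=='scene' else load('padxy') if 0 else (.61,.19),.030,col=black,r=.08))
    P=plane(D,C,.010); c=s['color'].astype(int)
    o=(c[...,0]>190)&(c[...,1]<160)&(c[...,2]<90)&(np.hypot(P[...,0]-.57,P[...,1]+.47)<.07)
    print('orange',P[o].mean(0),o.sum())
    P=plane(D,C,.026)
    if n=='scene':
        for q in [(292,176),(375,171),(388,235),(300,240),(351,228),(324,234)]: print(q,P[q[1],q[0]],W[q[1],q[0]])
        for q in [(342,377),(130,360)]:
            p=plane(D,C,.02)[int(140+q[1]/4.4),int(110+q[0]/4.4)];print('longend',p);break
E
```

```text
scene
mL (array([ 548.2, -253.6]), array([ 548.7, -253.8]), array([55.5, 54.5]), 9.2, np.int32(296))
mR (array([564.9, 416.2]), array([565.3, 415.7]), array([56.6, 54.9]), 12.7, np.int32(280))
t1 None
t2 None
clamp (array([ 559.4, -418.6]), array([ 559.1, -419.1]), array([38.8, 38.1]), 6.6, np.int32(141))
pad (array([623.3, 174.8]), array([624.4, 174.9]), array([39.8, 38.7]), 87.0, np.int32(170))
orange [nan nan] 0
(292, 176) [0.43484351 0.01634734] [0.43221799 0.01656934 0.02217187]
(375, 171) [0.42842747 0.26949741] [0.42894467 0.26930879 0.02674873]
(388, 235) [0.64917537 0.27520821] [0.64519751 0.27716257 0.0183746 ]
(300, 240) [0.65179193 0.02563824] [0.65014386 0.02584473 0.02282854]
(351, 228) [0.62111684 0.17265094] [0.62247548 0.17220637 0.0285014 ]
(324, 234) [0.63631151 0.09428764] [0.64929668 0.09141215 0.05043057]
longend [ 0.58487149 -0.29360584]
side
mL (array([ 546.7, -262.3]), array([ 546.2, -264.5]), array([56.7, 56.3]), -81.1, np.int32(209))
mR (array([565.8, 402.6]), array([564.5, 402. ]), array([56.4, 55.1]), 11.4, np.int32(69))
t1 (array([ 556.5, -126.2]), array([ 556.5, -126.5]), array([51.9, 51.7]), 86.8, np.int32(158))
t2 (array([ 660.8, -205. ]), array([ 660.8, -205.7]), array([58.4, 46.4]), 71.8, np.int32(181))
clamp (array([ 553.3, -435.7]), array([ 553.5, -435.2]), array([48.4, 35.9]), -88.1, np.int32(170))
pad (array([618.9, 156.7]), array([619. , 156.7]), array([47.5, 32.7]), 86.9, np.int32(65))
orange [ 0.58313923 -0.47848657] 41<stdin>:10: RuntimeWarning: Mean of empty slice.
  ret = um.true_divide(
```

```bash
cat > plan.py <<'E'
import sys, json, numpy as np
from workcell import manip
from scipy.spatial.transform import Rotation as R
# usage: plan.py '[[x,y,z(mm),yaw_y(deg)],...]' : prints increments (cm, deg) of each waypoint from the previous
o=manip.observe(); q=o['eef_rot']; Rm=R.from_quat([q[1],q[2],q[3],q[0]]); p=o['tool_pos']
def fromyaw(a):
    a=np.radians(a); y=np.array([np.cos(a),np.sin(a),0]); z=np.array([0,0,-1.]); return R.from_matrix(np.stack([np.cross(y,z),y,z],1))
y=Rm.as_matrix()[:,1]
print('now',np.round(p*1000,1),'yaw',round(np.degrees(np.arctan2(y[1],y[0])),1),'q6',round(np.degrees(o['qpos'][5]),1),'F',np.round(o['ft_force'],1),'w',round(o['gripper_width'],3),'t',round(o['clock'],1))
for w in json.loads(sys.argv[1]) if len(sys.argv)>1 else []:
    t=np.array(w[:3])/1000; Rt=fromyaw(w[3]); d=Rm.inv().apply(t-p)*100; r=(Rm.inv()*Rt).as_rotvec(degrees=True)
    n=int(np.ceil(max(np.linalg.norm(d)/4.17,np.linalg.norm(r)/7.16)))
    print(w,'->',np.round(d,2),np.round(r,1),'rows>=',n); p,Rm=t,Rt
E
python3 plan.py '[[420,-520,300,-115],[555,-425,300,-173]]'
```

```text
now [ 261.2 -594.8  230.7] yaw -66.3 q6 -2.7 F [-0.2  0.7 -0. ] w 0.997 t 0.1
[420, -520, 300, -115] -> [17.54 -0.47 -6.92] [-0.1  0.  48.7] rows>= 7
[555, -425, 300, -173] -> [  8.22 -14.32   0.  ] [ 0.  0. 58.] rows>= 9
```

>>> {"op": "move_arm", "data": {"increments": [[1,17.5,-0.5,-6.9,0,0,48.7],[1,17.5,-0.5,-6.9,0,0,48.7],[1,17.5,-0.5,-6.9,0,0,48.7],[1,17.5,-0.5,-6.9,0,0,48.7],[1,17.5,-0.5,-6.9,0,0,48.7],[1,17.5,-0.5,-6.9,0,0,48.7],[1,17.5,-0.5,-6.9,0,0,48.7],[1,17.5,-0.5,-6.9,0,0,48.7]]}}

```text
clock: 0.77
tool_pos: [0.4202, -0.5196, 0.3001]
eef_rot: [-0.0, 0.976, -0.219, -0.0]
ft_force: [0.4, -0.6, -0.0]
gripper_width: 1.001
```

>>> {"op": "move_arm", "data": {"increments": [[1,8.2,-14.3,0,0,0,57],[1,8.2,-14.3,0,0,0,57],[1,8.2,-14.3,0,0,0,57],[1,8.2,-14.3,0,0,0,57],[1,8.2,-14.3,0,0,0,57],[1,8.2,-14.3,0,0,0,57],[1,8.2,-14.3,0,0,0,57],[1,8.2,-14.3,0,0,0,57]]}}

```text
clock: 1.43
tool_pos: [0.5542, -0.425, 0.2997]
eef_rot: [0.0, 0.762, -0.648, -0.001]
ft_force: [-0.3, -0.5, 0.1]
gripper_width: 1.003
```

```bash
python3 plan.py
python3 - <<'E'
from h import *
s=snap('wrist','w1');W,D,C=world(s);print(C,s['R'][2]);print('clamp',top(s,(.556,-.42),.038,col=black,r=.07)); print('mL',top(s,(.547,-.256),.056,col=silver))
E
```

```text
now [ 554.2 -425.   299.7] yaw -170.8 q6 130.8 F [-0.3 -0.5  0.1] w 1.003 t 1.4
[ 0.56559014 -0.49690452  0.44189252] [-0.04757455  0.28446454 -0.9575054 ]
clamp (array([ 550.1, -424.2]), array([ 550.1, -424.5]), array([37.8, 35.4]), -80.8, np.int32(913))
mL (array([ 541. , -255.9]), array([ 541. , -257.2]), array([57.2, 55.3]), 9.2, np.int32(1494))
```

View pics/w1.png

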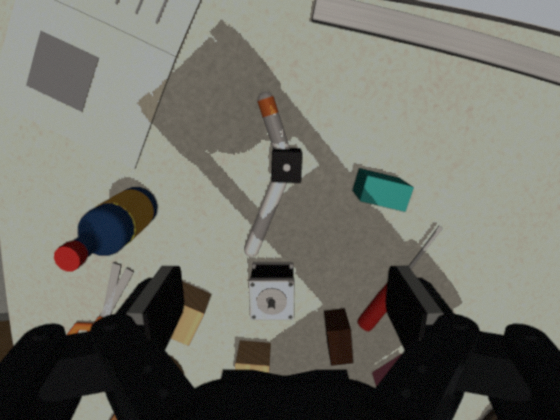

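The wrist view shows the clamp at (287,165), its legs as expected, the left motor at (272,290) and the turquoise look-alike at (383,190). The scene and wrist estimates differ by 6–9 mm, so I'll check the cameras against each other, including the table plane.

Run:
```python
from h import *
for n in('scene','side','wrist'):
    s=load(n);W,D,C=world(s)
    m=(abs(W[...,2])<.02)&(W[...,0]>.35)&(W[...,0]<.75)&(abs(W[...,1])<.45)&(s['color'].min(-1)>130)
    q=W[m]; A=np.c_[q[:,0]-.55,q[:,1],np.ones(len(q))]; print(n,np.linalg.lstsq(A,q[:,2],rcond=None)[0],q[:,2].std(),len(q), np.round(C,3), (s['z_map']==0).mean())
    w=lambda c:(c[...,0]-c[...,2]>45)&(c[...,0]>(170 if n!='wrist' else 120))
    for nm,xy,h,c in [('mL',(.545,-.256),.056,silver),('t1',(.555,-.122),.052,w),('t2',(.66,-.2),.052,w),('tq',(.46,-.40),.052,lambda c:(c[...,1]-c[...,0]>60)&(c[...,1]>110)),('d1',(.445,-.2),.052,None)]:
        print(nm,top(s,xy,h,col=c))
```

```text
scene [ 2.33405503e-03  4.88410751e-04 -2.54571127e-06] 0.0033428094184917295 21860 [ 1.33  -0.059  1.331] 0.003996598639455782
mL (array([ 548.2, -253.6]), array([ 548.7, -253.8]), array([55.5, 54.5]), 9.2, np.int32(296))
t1 (array([ 555.5, -117.8]), array([ 555.4, -117.7]), array([57.5, 43.8]), -86.2, np.int32(268))
t2 (array([ 660.9, -197.3]), array([ 661.2, -197.2]), array([54.5, 44. ]), 73.2, np.int32(289))
tq (array([ 435.2, -411.1]), array([ 435.8, -411. ]), array([54. , 31.1]), -3.1, np.int32(160))
d1 (array([ 448.7, -193.1]), array([ 447.9, -193.6]), array([58. , 39.2]), -73.5, np.int32(207))
side [ 1.73918645e-04 -1.39811113e-03 -5.91223833e-05] 0.002603356250676163 10357 [ 0.496 -1.294  0.773] 0.003869047619047619
mL (array([ 546.7, -262.3]), array([ 546.2, -264.5]), array([56.7, 56.3]), -81.1, np.int32(209))
t1 (array([ 555.2, -126.1]), array([ 556.2, -125.9]), array([51.9, 49. ]), 86.8, np.int32(152))
t2 (array([ 660.5, -204.6]), array([ 660.3, -205. ]), array([56.3, 45.5]), 71.8, np.int32(171))
tq (array([ 434.9, -418.4]), array([ 434.4, -419.5]), array([56.9, 30.6]), -2.9, np.int32(191))
d1 (array([ 444.8, -209.7]), array([ 444.8, -210.6]), array([73.4, 34.8]), -73.1, np.int32(167))
wrist [ 0.00096025 -0.00472885 -0.00133039] 0.002982268794636105 24519 [ 0.566 -0.497  0.442] 0.0041921768707483
mL (array([ 541. , -255.9]), array([ 541. , -257.2]), array([57.2, 55.3]), 9.2, np.int32(1494))
t1 (array([ 552. , -143.4]), array([ 551.8, -143.6]), array([46.4,  9.5]), 2.5, np.int32(168))
t2 (array([ 645.2, -196.1]), array([ 645. , -196.7]), array([56.5, 26.1]), 73.7, np.int32(666))
tq (array([ 430.4, -414.1]), array([ 428.4, -415.1]), array([55.5, 29.7]), -4.4, np.int32(1026))
d1 (array([ 439.5, -199.4]), array([ 439.8, -200. ]), array([66.6, 33.1]), -73.0, np.int32(955))
```

```bash
python3 - <<'E'
from h import *
s=load('wrist');W,D,C=world(s);c=s['color'].astype(int)
P=plane(D,C,.012)
roi=np.zeros(c.shape[:2],bool);roi[88:150,250:285]=1;roi[188:258,240:290]=1
sat=c.max(-1)-c.min(-1)
m=roi&(W[...,2]>.007)&(W[...,2]<.03)
a=P[:170][m[:170]];b=P[170:][m[170:]]
def line(q):
    vx,vy,x0,y0=cv2.fitLine((q*1000).astype(np.float32),cv2.DIST_HUBER,0,.01,.01).ravel();return np.degrees(np.arctan2(vy,vx))%180,(x0,y0),len(q)
print('short',line(a),'expect yaw+110');print('long',line(b),'expect yaw-110')
(al,p1,_),(be,p2,_)=line(a),line(b)
d1=np.array([np.cos(np.radians(al)),np.sin(np.radians(al))]);d2=np.array([np.cos(np.radians(be)),np.sin(np.radians(be))])
k=np.linalg.solve(np.c_[d1,-d2],np.array(p2)-p1);print('bend',p1+k[0]*d1)
for q in (a,b):print(q.min(0),q.max(0))
E
python3 plan.py '[[551,-423,100,-172],[551,-423,8,-172]]'
```

```text
short (np.float32(116.01066), (np.float32(576.2294), np.float32(-472.7519)), 940) expect yaw+110
long (np.float32(76.30914), (np.float32(568.5529), np.float32(-344.73856)), 1087) expect yaw-110
bend [ 550.30865 -419.63156]
[ 0.55640685 -0.50456099] [ 0.59745226 -0.43899823]
[ 0.54831262 -0.3926576 ] [ 0.58793201 -0.29379103]
now [ 554.  -425.2  299.7] yaw -171.4 q6 131.4 F [ 0.6  0.2 -0.3] w 0.996 t 1.5
[551, -423, 100, -172] -> [-0.25  0.25 19.97] [0.  0.  0.6] rows>= 5
[551, -423, 8, -172] -> [0.  0.  9.2] [0. 0. 0.] rows>= 3
```

>>> {"op": "move_arm", "data": {"increments": [[1,-0.2,0.3,20,0,0,2.6],[1,-0.2,0.3,20,0,0,2.6],[1,-0.2,0.3,20,0,0,2.6],[1,-0.2,0.3,20,0,0,2.6],[1,-0.2,0.3,20,0,0,2.6],[1,-0.2,0.3,20,0,0,2.6],[1,-0.2,0.3,20,0,0,2.6]]}}

```text
clock: 2.07
tool_pos: [0.5499, -0.4233, 0.0991]
eef_rot: [0.0, 0.748, -0.663, -0.002]
ft_force: [-0.1, -0.7, 1.5]
gripper_width: 1.002
```

```bash
python3 plan.py '[[551,-422,8,-174]]'
python3 - <<'E'
from h import *
s=snap('wrist');print('clamp',top(s,(.551,-.42),.038,col=black,r=.05)); s=snap('side','side1')
c=s['color'][180:340,200:400,::-1];cv2.imwrite('pics/s1c.png',cv2.resize(c,None,fx=3,fy=3,interpolation=3))
w=load('wrist');cv2.imwrite('pics/w2.png',w['color'][:,:,::-1])
E
```

```text
now [ 549.9 -423.3   99.1] yaw -173.1 q6 133.0 F [-0.1 -0.7  1.5] w 1.002 t 2.1
[551, -422, 8, -174] -> [-0.09 -0.14  9.11] [0.1 0.2 0.9] rows>= 3
clamp (array([ 550.7, -425.6]), array([ 550.7, -425.9]), array([39.6, 35.7]), -83.1, np.int32(3375))
```

View pics/w2.png

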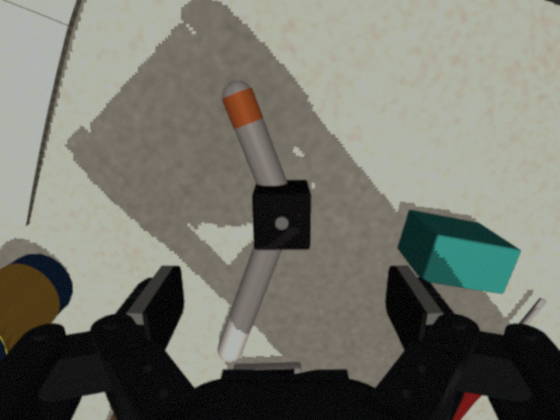

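The clamp at (281,214) is centred between the fingers, so I'll descend and grip.

>>> {"op": "move_arm", "data": {"increments": [[1,0,-0.1,3,0,0,1],[1,0,-0.1,6,0,0,1],[1,0,-0.1,9,0,0,1],[1,0,-0.1,9.1,0,0,1],[1,0,-0.1,9.1,0,0,1],[1,0,-0.1,9.1,0,0,1]]}}

```text
clock: 2.67
tool_pos: [0.5535, -0.4248, 0.0122]
eef_rot: [-0.0, 0.741, -0.671, 0.002]
ft_force: [-0.3, 0.5, 0.9]
gripper_width: 0.999
```

>>> {"op": "move_arm", "data": {"increments": [[-1,0,0,0,0,0,0],[-1,0,0,0,0,0,0],[-1,0,0,0,0,0,0],[-1,0,0,0,0,0,0],[-1,0,0,0,0,0,0],[-1,0,0,0,0,0,0],[-1,0,0,0,0,0,0],[-1,0,0,0,0,0,0]], "newtons": 70}}

```text
clock: 3.33
tool_pos: [0.5525, -0.4239, 0.0105]
eef_rot: [-0.0, 0.741, -0.671, 0.001]
ft_force: [-2.0, 1.2, 12.0]
gripper_width: 0.406
```

>>> {"op": "move_arm", "data": {"increments": [[-1,0,0,-3,0,0,0],[-1,0,0,-6,0,0,0],[-1,0,0,-9,0,0,0],[-1,0,0,-12,0,0,0],[-1,0,0,-15,0,0,0],[-1,0,0,-18,0,0,0],[-1,0,0,-20,0,0,0],[-1,0,0,-20,0,0,0]]}}

```text
clock: 4.0
tool_pos: [0.5537, -0.425, 0.2145]
eef_rot: [-0.0, 0.741, -0.671, 0.003]
ft_force: [0.3, 0.1, -2.3]
gripper_width: 0.411
```

```bash
python3 plan.py '[[600,-200,240,-174],[620,0,240,-174],[610,175,240,-60],[610,175,240,2]]'
python3 - <<'E'
from h import *
s=snap('wrist','w3')
E
```

```text
now [ 553.7 -425.   214.5] yaw -174.3 q6 134.3 F [ 0.3  0.1 -2.3] w 0.411 t 4.0
[600, -200, 240, -174] -> [-21.92  -6.84  -2.62] [-0.3 -0.3 -0.3] rows>= 6
[620, 0, 240, -174] -> [-19.68  -4.08   0.  ] [0. 0. 0.] rows>= 5
[610, 175, 240, -60] -> [-17.51  -0.83   0.  ] [   0.    0. -114.] rows>= 16
[610, 175, 240, 2] -> [0. 0. 0.] [  0.   0. -62.] rows>= 9
```

View pics/w3.png

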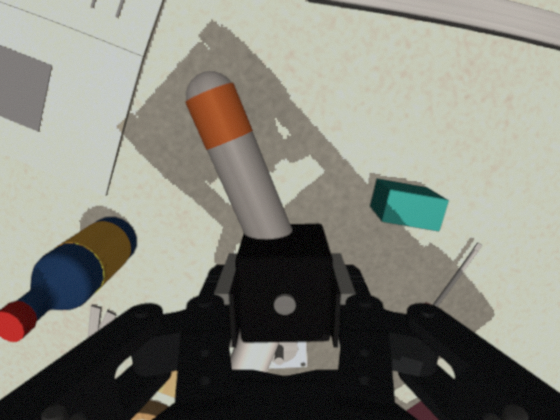

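```bash
python3 plan.py '[[600,-240,240,-125],[625,-30,240,-75],[615,174,240,-25],[615,174,240,2]]'
python3 - <<'E'
from h import *
s=load('wrist');print('clamp',top(s,(.5537,-.425),.242,col=black,r=.03,tol=.009))
W,D,C=world(s);print(plane(D,C,.242)[305,285],W[290:300,280:290,2].mean())
E
```

```text
now [ 552.9 -424.3  211.8] yaw -174.3 q6 134.3 F [ 0.  -0.9 -2.4] w 0.408 t 4.0
[600, -240, 240, -125] -> [-17.87  -6.51  -2.85] [ -0.1  -0.2 -49.3] rows>= 7
[625, -30, 240, -75] -> [-10.   -18.64   0.  ] [  0.   0. -50.] rows>= 7
[615, 174, 240, -25] -> [  4.31 -19.96   0.  ] [  0.   0. -50.] rows>= 7
[615, 174, 240, 2] -> [0. 0. 0.] [  0.   0. -27.] rows>= 4
clamp (array([ 553.5, -427.5]), array([ 553.3, -428.8]), array([59.1, 40.2]), 6.0, np.int32(9859))
[ 0.55273448 -0.42433723] nan
```

>>> {"op": "move_arm", "data": {"increments": [[-1,-17.9,-6.5,-2.8,0,0,-49],[-1,-17.9,-6.5,-2.8,0,0,-49],[-1,-17.9,-6.5,-2.8,0,0,-49],[-1,-17.9,-6.5,-2.8,0,0,-49],[-1,-17.9,-6.5,-2.8,0,0,-49],[-1,-17.9,-6.5,-2.8,0,0,-49],[-1,-17.9,-6.5,-2.8,0,0,-49],[-1,-17.9,-6.5,-2.8,0,0,-49]]}}

```text
clock: 4.72
tool_pos: [0.5985, -0.238, 0.2358]
eef_rot: [-0.0, 0.954, -0.3, -0.001]
ft_force: [0.1, -1.3, -2.5]
gripper_width: 0.412
```

>>> {"op": "move_arm", "data": {"increments": [[-1,-10,-18.6,0,0,0,-50],[-1,-10,-18.6,0,0,0,-50],[-1,-10,-18.6,0,0,0,-50],[-1,-10,-18.6,0,0,0,-50],[-1,-10,-18.6,0,0,0,-50],[-1,-10,-18.6,0,0,0,-50],[-1,-10,-18.6,0,0,0,-50],[-1,-10,-18.6,0,0,0,-50]]}}

```text
clock: 5.38
tool_pos: [0.6245, -0.0287, 0.2361]
eef_rot: [-0.0, 0.992, 0.13, -0.001]
ft_force: [-0.2, 0.6, -2.0]
gripper_width: 0.407
```

>>> {"op": "move_arm", "data": {"increments": [[-1,4.3,-20,0,0,0,-50],[-1,4.3,-20,0,0,0,-50],[-1,4.3,-20,0,0,0,-50],[-1,4.3,-20,0,0,0,-50],[-1,4.3,-20,0,0,0,-50],[-1,4.3,-20,0,0,0,-50],[-1,4.3,-20,0,0,0,-50],[-1,4.3,-20,0,0,0,-50]]}}

```text
clock: 6.05
tool_pos: [0.6156, 0.1748, 0.2364]
eef_rot: [-0.0, 0.845, 0.535, -0.001]
ft_force: [0.2, -1.0, -2.3]
gripper_width: 0.408
```

>>> {"op": "move_arm", "data": {"increments": [[-1,0,0,0,0,0,-27],[-1,0,0,0,0,0,-27],[-1,0,0,0,0,0,-27],[-1,0,0,0,0,0,-27],[-1,0,0,0,0,0,-27],[-1,0,0,0,0,0,-27],[-1,0,0,0,0,0,-27]]}}

```text
clock: 6.63
tool_pos: [0.616, 0.1742, 0.237]
eef_rot: [-0.0, 0.7, 0.714, -0.0]
ft_force: [-0.7, 0.8, -1.8]
gripper_width: 0.411
```

```bash
python3 plan.py
python3 - <<'E'
from h import *
s=snap('wrist','w4')
E
```

```text
now [616.  174.2 237. ] yaw 1.2 q6 11.9 F [-0.7  0.8 -1.8] w 0.411 t 6.6
```

View pics/w4.png

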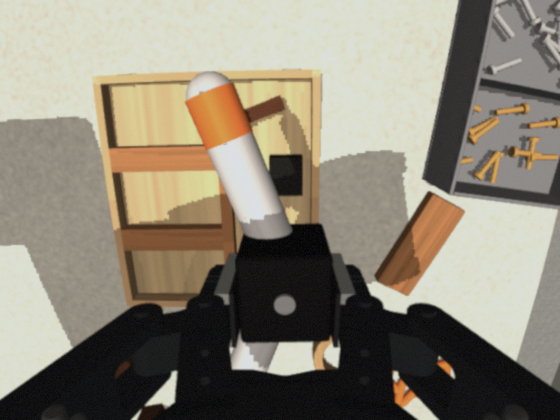

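Run:
```python
from h import *
s=load('wrist');W,D,C=world(s);P=plane(D,C,.026)
for q in [(95,78),(321,70),(130,304),(317,220)]:print(q,np.round(P[q[1],q[0]]*1000,1))
print('pad',top(s,(.622,.175),.030,col=lambda c:c.max(-1)<60,r=.06,tol=.01))
c=s['color'].astype(int)
# rim edges: crate mask = wooden colour (R-B>40), outer boundary per row/col
wood=(c[...,0]-c[...,2]>35)
def line(p):
    vx,vy,x0,y0=cv2.fitLine((np.array(p)*1000).astype(np.float32),cv2.DIST_HUBER,0,.01,.01).ravel();return np.array([x0,y0]),np.array([vx,vy])
near=[P[v,np.where(wood[v,60:200])[0][0]+60] for v in list(range(85,115))+list(range(120,290,2)) if wood[v,60:200].any()]
far=[P[v,np.where(wood[v,290:350])[0][-1]+290] for v in range(85,215,2) if wood[v,290:350].any()]
top_=[P[np.where(wood[40:130,u])[0][0]+40,u] for u in list(range(105,180,2))+list(range(250,315,2)) if wood[40:130,u].any()]
for n,l in (('near',near),('far',far),('ymax',top_)):
    p,d=line(l);print(n,p,'ang',np.degrees(np.arctan2(d[1],d[0]))%180,len(l), 'x at y=.147' , p[0]+(147-p[1])*d[0]/d[1])
print(W[100:112,262:280,2].round(3)[::4,::4])
```

```text
(95, 78) [426.4 269.7]
(321, 70) [648.1 278.3]
(130, 304) [435.8  16.9]
(317, 220) [651.  127.1]
pad (array([617.4, 174.6]), array([618.5, 175.6]), array([39.6, 31.4]), -88.0, np.int32(1144))
near [426.23782 166.84203] ang 91.944786 115 x at y=.147 426.9116
far [650.11884 194.4294 ] ang 91.77562 65 x at y=.147 651.5892
ymax [537.93866 275.63657] ang 1.8668714 71 x at y=.147 -3408.6233
[[0.007 0.008 0.046 0.046 0.045]
 [0.031 0.031 0.029 0.046 0.047]
 [0.029 0.029 0.031 0.047 0.046]]
```

```bash
python3 - <<'E'
from h import *
s=load('wrist');W,D,C=world(s);c=s['color'].astype(int)
P=plane(D,C,.046)
m=np.zeros(c.shape[:2],bool);m[85:130,240:300]=1
m&=(abs(W[...,2]-.046)<.006)&(c[...,0]<130)
q=P[m]*1000;print(m.sum(),q.min(0),q.max(0),cv2.minAreaRect(q.astype(np.float32)))
# pad right/top/bottom edges
P=plane(D,C,.030);m=np.zeros(c.shape[:2],bool);m[140:210,255:315]=1
m&=(c.max(-1)<60)
for v in (158,165,172,180,188): u=np.where(m[v])[0];print(v,u.min(),u.max(),np.round(P[v,u.min()]*1000,1),np.round(P[v,u.max()]*1000,1))
for u in (280,290,298): v=np.where(m[:,u])[0];print(u,np.round(P[v.min(),u]*1000,1),np.round(P[v.max(),u]*1000,1))
E
python3 plan.py '[[616.5,174,120,1.9],[616.5,174,60,1.9],[616.5,174,42,1.9]]'
```

```text
155 [600.49879657 238.43997496] [613.50730427 252.85797644] ((607.3717041015625, 245.64578247070312), (9.90978717803955, 12.771673202514648), 23.080419540405273)
158 270 301 [600.5 193. ] [631.5 193.6]
165 270 301 [600.5 185.9] [631.7 186.5]
172 270 301 [600.6 178.7] [632.  179.4]
180 273 301 [603.7 170.5] [632.3 171.1]
188 276 301 [606.9 162.2] [632.5 162.7]
280 [610.4 195.2] [611.1 155.9]
290 [620.4 196.4] [621.4 156.1]
298 [628.4 196.6] [629.7 156.3]
now [616.  174.4 237.1] yaw 1.3 q6 11.8 F [ 0.3  0.3 -2.4] w 0.412 t 6.7
[616.5, 174, 120, 1.9] -> [-0.04  0.05 11.71] [-0.   0.  -0.6] rows>= 3
[616.5, 174, 60, 1.9] -> [0. 0. 6.] [0. 0. 0.] rows>= 2
[616.5, 174, 42, 1.9] -> [0.  0.  1.8] [0. 0. 0.] rows>= 1
```

The wrist data agree. The pad centre is near (616,176), and the short-saddle cheek puts the clamp at (617,174). The crate yaw is 1.9°, and its width comes out at 224.7 mm against the given 225. I'll lower the pipe.

>>> {"op": "move_arm", "data": {"increments": [[-1,0.0,0.1,4,0,0,-0.6],[-1,0.0,0.1,8,0,0,-0.6],[-1,0.0,0.1,12,0,0,-0.6],[-1,0.0,0.1,15,0,0,-0.6],[-1,0.0,0.1,16,0,0,-0.6],[-1,0,0.1,16,0,0,-0.6],[-1,0,0.1,16,0,0,-0.6]]}}

```text
clock: 7.27
tool_pos: [0.6175, 0.175, 0.0781]
eef_rot: [0.0, 0.694, 0.72, 0.0]
ft_force: [0.4, 0.3, -1.5]
gripper_width: 0.407
```

```bash
python3 plan.py '[[616.6,174.8,42,1.9]]'
python3 - <<'E'
from h import *
s=snap('wrist');b=snap('scene');c=snap('side')
A=cv2.resize(b['color'][155:255,280:400,::-1],(600,500),interpolation=3)
B=cv2.resize(s['color'][20:320,60:400,::-1],None,fx=.6,fy=.6)[:, :200]
cv2.imwrite('pics/c5.png',np.hstack([A,cv2.copyMakeBorder(cv2.resize(s['color'][...,::-1],(200,150)),0,350,0,0,0)]))
E
```

```text
now [617.5 175.   78.1] yaw 2.2 q6 10.9 F [ 0.4  0.3 -1.5] w 0.407 t 7.3
[616.6, 174.8, 42, 1.9] -> [-0.02 -0.09  3.61] [ 0.  -0.   0.3] rows>= 1
```

View pics/c5.png

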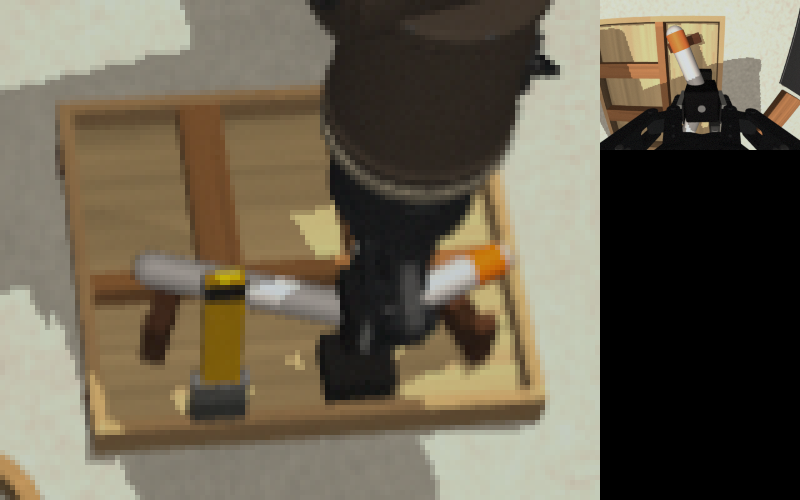

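The pipe hangs level above both saddles and clear of the strap, so I'll lower it the rest of the way.

>>> {"op": "move_arm", "data": {"increments": [[-1,0,-0.1,1.2,0,0,0.3],[-1,0,-0.1,2,0,0,0.3],[-1,0,-0.1,2.6,0,0,0.3],[-1,0,-0.1,3.1,0,0,0.3],[-1,0,-0.1,3.4,0,0,0.3],[-1,0,-0.1,3.5,0,0,0.3],[-1,0,-0.1,3.5,0,0,0.3]]}}

```text
clock: 8.0
tool_pos: [0.6158, 0.1748, 0.0419]
eef_rot: [-0.0, 0.695, 0.719, -0.0]
ft_force: [0.4, 0.6, -2.7]
gripper_width: 0.409
```

```bash
python3 plan.py
```

```text
now [615.8 174.8  41.9] yaw 2.0 q6 11.2 F [ 0.4  0.6 -2.7] w 0.409 t 8.0
```

>>> {"op": "move_arm", "data": {"increments": [[-1,0,0.05,0.1,0,0,0],[-1,0,0.05,0.2,0,0,0],[-1,0,0.05,0.25,0,0,0],[-1,0,0.05,0.25,0,0,0]]}}

```text
clock: 8.33
tool_pos: [0.6168, 0.175, 0.0405]
eef_rot: [0.0, 0.695, 0.719, 0.0]
ft_force: [-1.9, -1.0, 6.1]
gripper_width: 0.408
```

>>> {"op": "move_arm", "data": {"increments": [[0.2,0,0,0,0,0,0],[0.4,0,0,0,0,0,0],[0.6,0,0,0,0,0,0],[0.6,0,0,0,0,0,0],[0.6,0,0,0,0,0,0]]}}

```text
clock: 8.75
tool_pos: [0.6165, 0.1749, 0.0398]
eef_rot: [-0.0, 0.695, 0.719, -0.0]
ft_force: [-0.4, -0.5, 0.6]
gripper_width: 0.798
```

>>> {"op": "move_arm", "data": {"increments": [[0.6,0,0,-2,0,0,0],[0.6,0,0,-5,0,0,0],[0.6,0,0,-8,0,0,0],[0.6,0,0,-12,0,0,0],[0.6,0,0,-16,0,0,0],[0.6,0,0,-20,0,0,0],[0.6,0,0,-20,0,0,0]]}}

```text
clock: 9.33
tool_pos: [0.6199, 0.1757, 0.2481]
eef_rot: [0.003, 0.695, 0.719, 0.005]
ft_force: [1.2, 0.9, 0.1]
gripper_width: 0.798
```

```bash
python3 plan.py
python3 - <<'E'
from h import *
s=snap('wrist','w6');b=snap('scene')
W,D,C=world(s)
print('clamp',top(s,(.616,.175),.068,col=black,r=.05,tol=.008))
E
```

```text
now [619.9 175.7 248.1] yaw 2.0 q6 11.2 F [1.2 0.9 0.1] w 0.798 t 9.3
clamp (array([617.3, 176.2]), array([617.2, 176.3]), array([38.4, 35.3]), -87.3, np.int32(1416))
```

View pics/w6.png

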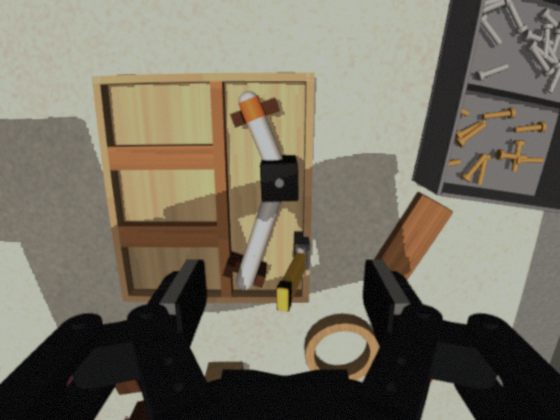

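The wrist view shows the short leg in its saddle at (255,112), the long leg in its saddle at (245,270) and the clamp on its pad at (279,180). The measured clamp centre of (617,176) at a height of 68 mm matches. Next I'll locate the strap.

Run:
```python
from h import *
s=load('wrist');W,D,C=world(s);c=s['color'].astype(int)
y=(c[...,0]-c[...,2]>60)&(W[...,2]>.065)&(W[...,2]<.16)&(W[...,0]>.58)&(W[...,0]<.68)&(W[...,1]>.04)&(W[...,1]<.14)
q=W[y]
for a,b in ((.065,.09),(.09,.115),(.115,.13),(.13,.16)):
    k=(q[:,2]>a)&(q[:,2]<b);print(a,k.sum(),np.round(np.median(q[k],0),4),np.round(np.percentile(q[k],[3,97],0),4).tolist() if k.any() else '')
g=(c.max(-1)-c.min(-1)<25)&(W[...,2]>.035)&(W[...,2]<.07)&(W[...,0]>.62)&(W[...,0]<.68)&(W[...,1]>.06)&(W[...,1]<.14)
print('post',g.sum(),np.round(np.percentile(W[g],[3,50,97],0),4))
# saddle/pipe check
m=(W[...,2]>.040)&(W[...,2]<.06)&(W[...,0]>.55)&(W[...,0]<.62)&(c.min(-1)>110)&(c.max(-1)-c.min(-1)<40)
lo=m&(W[...,1]<.15);P=plane(D,C,.046);v=(P[lo]*1000).astype(np.float32)
print(cv2.fitLine(v,cv2.DIST_HUBER,0,.01,.01).ravel(),lo.sum(),'expect angle -108.1 -> dir',np.cos(np.radians(71.9)),np.sin(np.radians(71.9)))
```

```text
0.065 147 [0.6385 0.1013 0.0798] [[0.632, 0.0874, 0.0665], [0.6429, 0.1026, 0.0898]]
0.09 201 [0.6324 0.1012 0.1032] [[0.6257, 0.0856, 0.0907], [0.6368, 0.1024, 0.1144]]
0.115 16 [0.63   0.1009 0.1161] [[0.6264, 0.0859, 0.1151], [0.6315, 0.1023, 0.1188]]
0.13 265 [0.6218 0.0917 0.1336] [[0.6173, 0.0814, 0.1317], [0.6266, 0.1009, 0.1351]]
post 257 [[0.6354 0.0793 0.0363]
 [0.645  0.1044 0.0481]
 [0.6509 0.1068 0.061 ]]
[2.7476397e-01 9.6151173e-01 5.9403046e+02 1.0164538e+02] 1321 expect angle -108.1 -> dir 0.3106764296307317 0.9505157316277837
```

```bash
python3 plan.py '[[690,91,230,1.9],[690,91,100,1.9],[610,90,100,1.9],[600,90,75,1.9],[597,90,60,1.9]]'
```

```text
now [617.4 175.1 242. ] yaw 2.0 q6 11.2 F [ 0.3  0.8 -0.2] w 0.798 t 9.4
[690, 91, 230, 1.9] -> [-8.66  6.96  1.22] [ 0.2 -0.   0.1] rows>= 3
[690, 91, 100, 1.9] -> [ 0.  0. 13.] [0. 0. 0.] rows>= 4
[610, 90, 100, 1.9] -> [ 0.17 -8.    0.  ] [0. 0. 0.] rows>= 2
[600, 90, 75, 1.9] -> [ 0.03 -1.    2.5 ] [0. 0. 0.] rows>= 1
[597, 90, 60, 1.9] -> [ 0.01 -0.3   1.5 ] [0. 0. 0.] rows>= 1
```

>>> {"op": "move_arm", "data": {"increments": [[-1,-8.7,7,1.2,0,0,0],[-1,-8.7,7,1.2,0,0,0],[-1,-8.7,7,1.2,0,0,0],[-1,-8.7,7,1.2,0,0,0],[-1,-8.7,7,1.2,0,0,0],[-1,-8.7,7,1.2,0,0,0]], "newtons": 40}}

```text
clock: 9.93
tool_pos: [0.6884, 0.0904, 0.2264]
eef_rot: [-0.001, 0.695, 0.719, -0.001]
ft_force: [-0.8, 0.8, 0.6]
gripper_width: 0.003
```

>>> {"op": "move_arm", "data": {"increments": [[-1,0,0,4,0,0,0],[-1,0,0,8,0,0,0],[-1,0,0,12,0,0,0],[-1,0,0,13,0,0,0],[-1,0,0,13,0,0,0]]}}

```text
clock: 10.35
tool_pos: [0.6865, 0.0911, 0.0947]
eef_rot: [-0.002, 0.694, 0.72, -0.002]
ft_force: [-0.5, 0.0, 1.3]
gripper_width: 0.0
```

>>> {"op": "move_arm", "data": {"increments": [[-1,0,-1.5,0,0,0,0],[-1,0,-3,0,0,0,0],[-1,0,-4.5,0,0,0,0],[-1,0,-6,0,0,0,0],[-1,0,-7.5,0,0,0,0],[-1,0,-8,0,0,0,0],[-1,0,-8,0,0,0,0]]}}

```text
clock: 10.93
tool_pos: [0.6097, 0.0881, 0.1001]
eef_rot: [0.001, 0.695, 0.719, 0.001]
ft_force: [1.7, 0.5, 0.7]
gripper_width: 0.001
```

```bash
python3 plan.py '[[600,90,75,1.9],[597,90,62,1.9]]'
python3 - <<'E'
from h import *
b=snap('scene');c=snap('side')
A=cv2.resize(b['color'][155:255,280:400,::-1],(480,400),interpolation=3)
B=cv2.resize(c['color'][130:220,210:300,::-1],(320,320),interpolation=3)
cv2.imwrite('pics/c7.png',np.hstack([A,cv2.copyMakeBorder(B,0,80,0,0,0)]))
E
```

```text
now [609.7  88.1 100.1] yaw 2.0 q6 3.4 F [1.7 0.5 0.7] w 0.001 t 10.9
[600, 90, 75, 1.9] -> [ 0.22 -0.97  2.51] [ 0.1 -0.   0.1] rows>= 1
[597, 90, 62, 1.9] -> [ 0.01 -0.3   1.3 ] [0. 0. 0.] rows>= 1
```

View pics/c7.png

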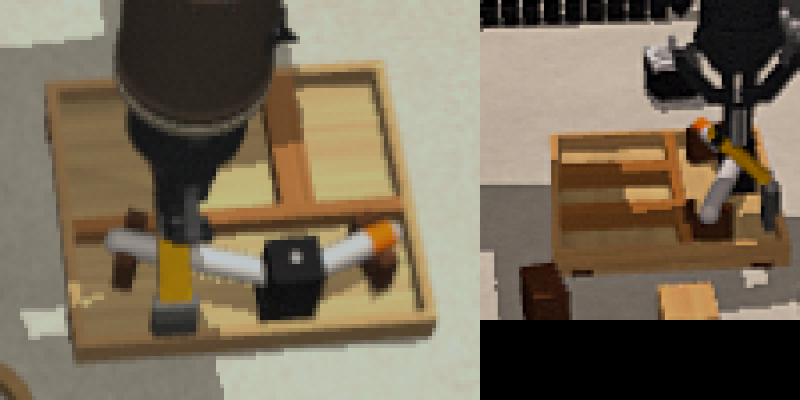

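The strap is tilting over under the fingers and the pipe is seated. I'll press the strap down.

>>> {"op": "move_arm", "data": {"increments": [[-1,0.2,-0.3,0.8,0,0,0],[-1,0.2,-0.6,1.6,0,0,0],[-1,0.2,-1,2.4,0,0,0],[-1,0.2,-1.2,3,0,0,0],[-1,0.2,-1.3,3.5,0,0,0],[-1,0.2,-1.3,3.8,0,0,0],[-1,0.2,-1.3,3.8,0,0,0]]}}

```text
clock: 11.62
tool_pos: [0.5957, 0.0891, 0.0609]
eef_rot: [-0.0, 0.695, 0.719, -0.0]
ft_force: [-12.8, -0.8, 36.1]
gripper_width: -0.003
```

```bash
python3 plan.py
```

```text
now [595.7  89.1  60.9] yaw 2.0 q6 3.6 F [-12.8  -0.8  36.1] w -0.003 t 11.6
```

>>> {"op": "move_arm", "data": {"increments": [[-1,0,0,-3,0,0,0],[-1,0,0,-7,0,0,0],[-1,0,0,-11,0,0,0],[-1,0,0,-15,0,0,0],[-1,0,0,-19,0,0,0],[1,0,0,-24,0,0,0],[1,0,0,-24,0,0,0],[1,0,0,-24,0,0,0]]}}

```text
clock: 12.28
tool_pos: [0.5981, 0.0893, 0.3032]
eef_rot: [0.002, 0.695, 0.719, 0.002]
ft_force: [-0.2, -0.1, -0.5]
gripper_width: 0.42
```

```bash
python3 plan.py '[[560,-80,280,-50],[535,-230,280,-82]]'
python3 - <<'E'
from h import *
s=snap('wrist','w8');W,D,C=world(s);c=s['color'].astype(int)
print('clamp',top(s,(.617,.175),.068,col=black,r=.05,tol=.008))
y=(c[...,0]-c[...,2]>60)&(W[...,2]>.052)&(W[...,2]<.16)&(W[...,0]>.55)&(W[...,0]<.68)&(W[...,1]>.04)&(W[...,1]<.14)
print('strap z by x'); q=W[y]
for a in np.arange(.56,.66,.02):
    k=(q[:,0]>a)&(q[:,0]<a+.02); print(round(a,2),k.sum(),np.median(q[k],0) if k.any() else '')
s=snap('scene');print('mL',top(s,(.545,-.256),.056,col=silver),'mR',top(s,(.56,.41),.056,col=silver))
E
```

```text
now [598.1  89.3 303.2] yaw 2.0 q6 3.7 F [-0.2 -0.1 -0.5] w 0.42 t 12.3
[560, -80, 280, -50] -> [-16.79  -4.4    2.29] [ 0.3 -0.2 52. ] rows>= 8
[535, -230, 280, -82] -> [-11.56   9.88   0.  ] [ 0.  0. 32.] rows>= 5
clamp (array([617., 175.]), array([616.8, 175. ]), array([36.9, 34.9]), -84.7, np.int32(1143))
strap z by x
0.56 133 [0.5762315  0.08935796 0.06096759]
0.58 346 [0.59036051 0.09029051 0.06115764]
0.6 359 [0.61001559 0.09082217 0.0611351 ]
0.62 346 [0.62966596 0.09135572 0.06125384]
0.64 0 
mL (array([ 548.3, -253.6]), array([ 549. , -253.7]), array([55.8, 54.5]), 9.2, np.int32(299)) mR (array([564.9, 416.2]), array([565.1, 415.7]), array([56.6, 54.9]), 12.7, np.int32(281))
```

The strap is level at 61 mm along its whole length and the pipe is unmoved. The motors go in bay 0 and bay 2, towards the near end, with jaws along crate y. I'll start with the left motor.

>>> {"op": "move_arm", "data": {"increments": [[1,-16.8,-4.4,4,0,0,52],[1,-16.8,-4.4,4,0,0,52],[1,-16.8,-4.4,4,0,0,52],[1,-16.8,-4.4,4,0,0,52],[1,-16.8,-4.4,4,0,0,52],[1,-16.8,-4.4,4,0,0,52],[1,-16.8,-4.4,4,0,0,52],[1,-16.8,-4.4,4,0,0,52]]}}

```text
clock: 13.05
tool_pos: [0.557, -0.0807, 0.2575]
eef_rot: [-0.001, 0.941, 0.337, -0.002]
ft_force: [0.5, -0.9, 0.2]
gripper_width: 1.001
```

>>> {"op": "move_arm", "data": {"increments": [[1,-13,11.5,4,0,0,31],[1,-13,11.5,4,0,0,31],[1,-13,11.5,4,0,0,31],[1,-13,11.5,4,0,0,31],[1,-13,11.5,4,0,0,31],[1,-13,11.5,4,0,0,31],[1,-13,11.5,4,0,0,31],[1,-13,11.5,4,0,0,31]]}}

```text
clock: 13.72
tool_pos: [0.5321, -0.2509, 0.2189]
eef_rot: [-0.001, 0.997, 0.079, -0.001]
ft_force: [-0.5, -0.5, 0.6]
gripper_width: 0.999
```

```bash
python3 - <<'E'
from h import *
s=snap('wrist');W,D,C=world(s)
print(top(s,(.541,-.256),.056,col=silver),W[100:300:60,200:360:40,2].round(3).tolist())
# shaft tip at z=.077
m=(abs(W[...,2]-.077)<.006)&(np.hypot(W[...,0]-.541,W[...,1]+.256)<.03);print('shaft',m.sum(),plane(D,C,.077)[m].mean(0))
E
python3 plan.py '[[541,-256,100,-80.8],[541,-256,24,-80.8]]'
```

```text
(array([ 529.4, -258.7]), array([ 529.7, -258.4]), array([64.3, 28.9]), 75.9, np.int32(1500)) [[-0.0, -0.001, -0.001, -0.001], [-0.001, -0.001, 0.057, 0.056], [0.0, -0.001, 0.0, -0.0], [0.052, 0.019, -0.0, -0.001]]
shaft 106 [ 0.54307859 -0.25636304]
now [ 532.4 -250.6  219.3] yaw -80.9 q6 52.7 F [ 0.2 -1.   0.3] w 1.0 t 13.8
[541, -256, 100, -80.8] -> [ 0.78  0.67 11.93] [-0.   0.  -0.1] rows>= 3
[541, -256, 24, -80.8] -> [0.  0.  7.6] [0. 0. 0.] rows>= 2
```

Run:
```python
from h import *
s=load('wrist');print(top(s,(.543,-.256),.056,r=.05,tol=.007),top(s,(.543,-.256),.056,r=.05,tol=.015))
```

```text
(array([ 542.6, -257.4]), array([ 543.3, -257.3]), array([57. , 56.8]), 9.2, np.int32(3938)) (array([ 542.6, -257.4]), array([ 543.4, -257.2]), array([57. , 56.8]), 9.2, np.int32(3963))
```

>>> {"op": "move_arm", "data": {"increments": [[1,0.95,0.8,4,0,0,0],[1,0.95,0.8,8,0,0,0],[1,0.95,0.8,10,0,0,0],[1,0.95,0.8,12,0,0,0],[1,0.95,0.8,15,0,0,0],[1,0.95,0.8,18,0,0,0],[1,0.95,0.8,19.5,0,0,0],[1,0.95,0.8,19.5,0,0,0]]}}

```text
clock: 14.43
tool_pos: [0.5415, -0.2559, 0.0217]
eef_rot: [-0.001, 0.997, 0.079, -0.002]
ft_force: [-0.8, 0.0, -0.6]
gripper_width: 1.0
```

>>> {"op": "move_arm", "data": {"increments": [[1,0,0,0,0,0,0],[-1,0,0,0,0,0,0],[-1,0,0,0,0,0,0],[-1,0,0,0,0,0,0],[-1,0,0,0,0,0,0],[-1,0,0,0,0,0,0],[-1,0,0,0,0,0,0]], "newtons": 80}}

```text
clock: 15.02
tool_pos: [0.544, -0.2584, 0.0267]
eef_rot: [0.001, 0.997, 0.078, 0.001]
ft_force: [-0.9, 4.4, 11.3]
gripper_width: 0.651
```

```bash
python3 plan.py '[[543,-257,140,-81],[500,-80,140,-84],[468,55,140,-88.1]]'
```

```text
now [ 544.  -258.4   26.7] yaw -81.0 q6 52.7 F [-0.9  4.4 11.3] w 0.651 t 15.0
[543, -257, 140, -81] -> [ -0.06  -0.15 -11.33] [ 0.1 -0.1 -0. ] rows>= 3
[500, -80, 140, -84] -> [ -1.48 -18.15   0.  ] [0. 0. 3.] rows>= 5
[468, 55, 140, -88.1] -> [ -1.77 -13.76   0.  ] [0.  0.  4.1] rows>= 4
```

>>> {"op": "move_arm", "data": {"increments": [[-1,0,0,-2,0,0,0],[-1,0,0,-4.5,0,0,0],[-1,0,0,-7.5,0,0,0],[-1,0,0,-11,0,0,0],[-1,0,0,-11.5,0,0,0],[-1,0,0,-11.5,0,0,0]]}}

```text
clock: 15.52
tool_pos: [0.5445, -0.2591, 0.1428]
eef_rot: [0.001, 0.997, 0.078, 0.002]
ft_force: [0.7, -0.7, -6.5]
gripper_width: 0.653
```

>>> {"op": "move_arm", "data": {"increments": [[-1,-0.4,-3.5,0,0,0,3],[-1,-0.8,-7,0,0,0,3],[-1,-1.2,-10.5,0,0,0,3],[-1,-1.5,-14,0,0,0,3],[-1,-1.5,-17,0,0,0,3],[-1,-1.5,-18.2,0,0,0,3],[-1,-1.5,-18.2,0,0,0,3]]}}

```text
clock: 16.1
tool_pos: [0.4981, -0.0782, 0.1386]
eef_rot: [-0.001, 0.999, 0.053, -0.001]
ft_force: [0.7, 0.2, -6.1]
gripper_width: 0.651
```

>>> {"op": "move_arm", "data": {"increments": [[-1,-0.6,-3.5,0,0,0,4],[-1,-1.2,-7,0,0,0,4],[-1,-1.8,-10.5,0,0,0,4],[-1,-1.8,-12.5,0,0,0,4],[-1,-1.8,-13.8,0,0,0,4],[-1,-1.8,-13.8,0,0,0,4]]}}

```text
clock: 16.6
tool_pos: [0.4669, 0.0561, 0.139]
eef_rot: [-0.0, 1.0, 0.018, -0.001]
ft_force: [0.1, -0.7, -6.2]
gripper_width: 0.649
```

```bash
python3 plan.py '[[467.7,55.2,60,-88.1],[467.7,55.2,36,-88.1]]'
python3 - <<'E'
from h import *
s=snap('wrist','w9');W,D,C=world(s)
o=manip.observe();p=o['tool_pos']
for z in (p[2]+.047,p[2]+.05): 
    m=(abs(W[...,2]-z)<.006)&(np.hypot(W[...,0]-p[0],W[...,1]-p[1])<.02);print('shaft',m.sum(),plane(D,C,z)[m].mean(0), np.median(W[m][:,2]))
for dz in (.026,.029,.032): print(top(s,p[:2],p[2]+dz,r=.05,tol=.004))
E
```

```text
now [466.9  56.1 139. ] yaw -87.9 q6 91.1 F [ 0.1 -0.7 -6.2] w 0.649 t 16.6
[467.7, 55.2, 60, -88.1] -> [0.08 0.09 7.9 ] [-0.   0.1  0.2] rows>= 2
[467.7, 55.2, 36, -88.1] -> [0.  0.  2.4] [0. 0. 0.] rows>= 1
shaft 953 [0.46687549 0.05653227] 0.18840057156034248
shaft 828 [0.46831629 0.05656383] 0.18862288897627957
(array([465.6,  52.7]), array([470.3,  56. ]), array([76.9, 60.2]), -87.9, np.int32(13205))
(array([466.9,  56.1]), array([469.9,  56.4]), array([70. , 57.6]), -87.9, np.int32(19187))
(array([468.2,  56.4]), array([470.5,  56.5]), array([70.3, 54.9]), -88.0, np.int32(17872))
```

View pics/w9.png

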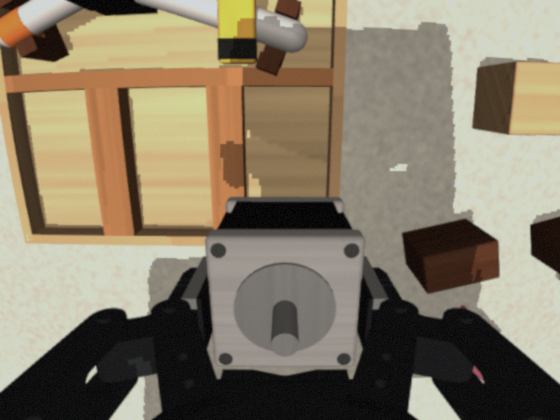

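Run:
```python
from h import *
s=load('wrist');W,D,C=world(s);P=plane(D,C,.026);c=s['color'].astype(int)
th=np.radians(1.86);R=np.array([[np.cos(th),-np.sin(th)],[np.sin(th),np.cos(th)]])
for v in (110,140,170,190):
    g=np.abs(np.diff(c[v].sum(-1)))
    for lo,hi in((205,222),(236,252),(322,338),(338,352)):
        u=lo+np.argmax(g[lo:hi]); print(v,u,np.round((P[v,u]*1000+ (P[v,u+1]-P[v,u])*500-[539.3,146.6])@R,1),end=' ')
    print()
```

```text
110 206 [ -8.4 -32. ] 110 241 [ -8.5 -57. ] 110 331 [  -8.2 -120.7] 110 342 [  -8.1 -128.5] 
140 208 [-29.6 -32.4] 140 242 [-29.7 -57.2] 140 327 [ -29.4 -118.6] 140 341 [ -29.3 -128.8] 
170 209 [-51.7 -32. ] 170 245 [-51.7 -58.8] 170 326 [ -51.4 -118.7] 170 340 [ -51.4 -129.1] 
190 210 [-67.  -31.9] 190 243 [-66.9 -56.9] 190 328 [ -66.7 -120.7] 190 339 [ -66.6 -129. ]
```

The crate model holds, with bay 0 walls measured at −57 and −121 mm. I'll lower the motor.

>>> {"op": "move_arm", "data": {"increments": [[-1,0.08,0.1,3,0,0,0.2],[-1,0.08,0.1,5.5,0,0,0.2],[-1,0.08,0.1,7,0,0,0.2],[-1,0.08,0.1,8,0,0,0.2],[-1,0.08,0.1,9,0,0,0.2],[-1,0.08,0.1,9.5,0,0,0.2],[-1,0.08,0.1,9.8,0,0,0.2]]}}

```text
clock: 17.23
tool_pos: [0.4686, 0.0531, 0.0413]
eef_rot: [0.0, 1.0, 0.015, -0.0]
ft_force: [0.5, -0.6, -5.7]
gripper_width: 0.65
```

>>> {"op": "move_arm", "data": {"increments": [[-1,0,0,0.2,0,0,0],[-1,0,0,0.4,0,0,0],[-1,0,0,0.5,0,0,0],[-1,0,0,0.5,0,0,0]]}}

```text
clock: 17.57
tool_pos: [0.4687, 0.0536, 0.0371]
eef_rot: [-0.0, 1.0, 0.016, 0.0]
ft_force: [-0.0, -0.3, -6.1]
gripper_width: 0.651
```

```bash
python3 plan.py
```

```text
now [468.7  53.6  37.1] yaw -88.2 q6 91.1 F [-0.  -0.3 -6.1] w 0.651 t 17.6
```

>>> {"op": "move_arm", "data": {"increments": [[-1,0,-0.1,0.1,0,0,0],[-1,0,-0.1,0.2,0,0,0],[-1,0,-0.1,0.25,0,0,0],[-1,0,-0.1,0.25,0,0,0]]}}

```text
clock: 17.9
tool_pos: [0.4686, 0.0546, 0.0347]
eef_rot: [-0.0, 1.0, 0.016, 0.0]
ft_force: [-1.3, 2.5, 4.5]
gripper_width: 0.654
```

```bash
python3 plan.py
```

```text
now [468.6  54.6  34.7] yaw -88.2 q6 91.2 F [-1.3  2.5  4.5] w 0.654 t 17.9
```

>>> {"op": "move_arm", "data": {"increments": [[0.6,0,0,0,0,0,0],[1,0,0,0,0,0,0],[1,0,0,0,0,0,0],[1,0,0,0,0,0,0]]}}

```text
clock: 18.23
tool_pos: [0.4686, 0.0545, 0.0344]
eef_rot: [-0.0, 1.0, 0.015, 0.0]
ft_force: [-0.0, 0.6, -0.3]
gripper_width: 1.002
```

>>> {"op": "move_arm", "data": {"increments": [[1,0,0,-2,0,0,0],[1,0,0,-5,0,0,0],[1,0,0,-9,0,0,0],[1,0,0,-13,0,0,0],[1,0,0,-17,0,0,0],[1,0,0,-18.5,0,0,0],[1,0,0,-18.5,0,0,0]]}}

```text
clock: 18.82
tool_pos: [0.4707, 0.0546, 0.2234]
eef_rot: [-0.0, 1.0, 0.015, 0.004]
ft_force: [0.4, -0.0, 0.2]
gripper_width: 0.998
```

>>> {"op": "move_arm", "data": {"increments": [[1,8,17.5,0,0,0,-2],[1,8,17.5,0,0,0,-2],[1,8,17.5,0,0,0,-2],[1,8,17.5,0,0,0,-2],[1,8,17.5,0,0,0,-2],[1,8,17.5,0,0,0,-2],[1,8,17.5,0,0,0,-2]]}}

```text
clock: 19.4
tool_pos: [0.5536, -0.1192, 0.2182]
eef_rot: [-0.0, 0.999, 0.032, -0.001]
ft_force: [-0.2, -0.1, -0.5]
gripper_width: 0.997
```

```bash
python3 - <<'E'
from h import *
s=snap('wrist','w10');W,D,C=world(s)
print('t1',top(s,(.553,-.122),.052,r=.05,tol=.008),'mot in bay0',top(s,(.468,.055),.064,r=.05,tol=.008))
s=snap('scene');print('t1',top(s,(.555,-.122),.052,col=pale))
print('mL',top(s,(.468,.055),.064,col=silver),'t2',top(s,(.66,-.2),.052,col=pale),'mR',top(s,(.56,.41),.056,col=silver))
E
python3 plan.py '[[553,-121,140,-86.5],[553,-121,22,-86.5]]'
```

```text
t1 (array([ 551.9, -120.7]), array([ 552.2, -120.8]), array([57.9, 48.4]), -86.3, np.int32(3329)) mot in bay0 (array([468.2,  51.9]), array([469.9,  50.9]), array([59.5, 59.5]), -88.2, np.int32(3058))
t1 (array([ 555.8, -124.8]), array([ 554.7, -122.9]), array([49.6, 30.8]), 79.7, np.int32(144))
mL (array([472.9,  56.5]), array([476.2,  56.5]), array([56. , 55.5]), -87.1, np.int32(261)) t2 None mR (array([564.9, 416.2]), array([565.2, 415.6]), array([56.6, 54.9]), 12.7, np.int32(281))
now [ 553.  -117.4  218.6] yaw -86.2 q6 71.2 F [-0.5  0.6 -0.5] w 0.999 t 19.5
[553, -121, 140, -86.5] -> [-0.01  0.36  7.86] [-0.   0.1  0.3] rows>= 2
[553, -121, 22, -86.5] -> [ 0.   0.  11.8] [0. 0. 0.] rows>= 3
```

>>> {"op": "move_arm", "data": {"increments": [[1,-0.1,0.3,4,0,0,0],[1,-0.1,0.3,8,0,0,0],[1,-0.1,0.3,11,0,0,0],[1,-0.1,0.3,14,0,0,0],[1,-0.1,0.3,17,0,0,0],[1,-0.1,0.3,19.6,0,0,0],[1,-0.1,0.3,19.6,0,0,0]]}}

```text
clock: 20.08
tool_pos: [0.5497, -0.119, 0.0193]
eef_rot: [-0.001, 0.999, 0.034, -0.003]
ft_force: [-1.7, 0.4, -0.6]
gripper_width: 0.998
```

>>> {"op": "move_arm", "data": {"increments": [[1,0,0,0,0,0,0],[-1,0,0,0,0,0,0],[-1,0,0,0,0,0,0],[-1,0,0,0,0,0,0],[-1,0,0,0,0,0,0],[-1,0,0,0,0,0,0],[-1,0,0,0,0,0,0]], "newtons": 50}}

```text
clock: 20.67
tool_pos: [0.5541, -0.121, 0.0254]
eef_rot: [0.0, 0.999, 0.033, 0.001]
ft_force: [-1.0, 3.4, 10.6]
gripper_width: 0.669
```

```bash
python3 plan.py '[[552,-121,145,-86.3],[525.2,57.1,145,-88.1],[525.2,57.1,60,-88.1]]'
```

```text
now [ 554.1 -121.    25.4] yaw -86.2 q6 70.8 F [-1.   3.4 10.6] w 0.669 t 20.7
[552, -121, 145, -86.3] -> [-1.800e-01 -1.000e-02 -1.197e+01] [ 0.  -0.2  0.1] rows>= 3
[525.2, 57.1, 145, -88.1] -> [ -1.53 -17.95   0.  ] [0.  0.  1.8] rows>= 5
[525.2, 57.1, 60, -88.1] -> [0.  0.  8.5] [0. 0. 0.] rows>= 3
```

>>> {"op": "move_arm", "data": {"increments": [[-1,-0.1,0,-2,0,0,0],[-1,-0.1,0,-5,0,0,0],[-1,-0.1,0,-8,0,0,0],[-1,-0.1,0,-12,0,0,0],[-1,-0.1,0,-12,0,0,0]]}}

```text
clock: 21.08
tool_pos: [0.5557, -0.122, 0.1511]
eef_rot: [0.002, 0.999, 0.033, 0.005]
ft_force: [3.3, -0.9, 0.7]
gripper_width: 0.669
```

>>> {"op": "move_arm", "data": {"increments": [[-1,-0.3,-3.5,0,0,0,1.8],[-1,-0.6,-7,0,0,0,1.8],[-1,-0.9,-10.5,0,0,0,1.8],[-1,-1.3,-14,0,0,0,1.8],[-1,-1.6,-16.5,0,0,0,1.8],[-1,-1.7,-18,0,0,0,1.8],[-1,-1.7,-18,0,0,0,1.8],[-1,-1.7,-18,0,0,0,1.8]]}}

```text
clock: 21.75
tool_pos: [0.5235, 0.0581, 0.1444]
eef_rot: [-0.0, 1.0, 0.018, 0.001]
ft_force: [0.1, -0.1, -0.5]
gripper_width: 0.666
```

```bash
cat > hand.py <<'E'
from h import *
import sys
h=float(sys.argv[1]); s=snap('wrist','hand'+sys.argv[2]);o=manip.observe();p=o['tool_pos'];W,D,C=world(s)
m=(np.hypot(W[...,0]-p[0],W[...,1]-p[1])<.02)&(W[...,2]>p[2]+.015)&(W[...,2]<p[2]+.045)
z=np.median(W[m][:,2]);print('top z-tcp',z-p[2]);print(np.round(p*1000,1),top(s,p[:2],z,r=.05,tol=.006,col=pale if h==52 else None))
E
python3 hand.py 52 1; python3 plan.py '[[524,57,60,-88.1],[524,57,38,-88.1]]'
```

```text
top z-tcp 0.026505947911459937
[523.6  57.4 144.1] (array([527.7,  58.2]), array([527.6,  57.8]), array([55.1,  6. ]), -88.3, np.int32(1806))
now [523.6  57.4 144.1] yaw -88.0 q6 91.0 F [-0.2 -0.8 -0.3] w 0.67 t 21.8
[524, 57, 60, -88.1] -> [0.02 0.04 8.41] [ 0.  -0.1  0.1] rows>= 3
[524, 57, 38, -88.1] -> [0.  0.  2.2] [0. 0. 0.] rows>= 1
```

View pics/hand1.png

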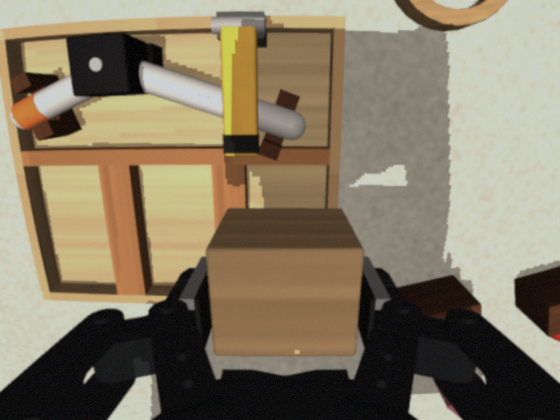

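Run:
```python
from h import *
s=load('wrist');W,D,C=world(s);P=plane(D,C,.144+.0265)*1000
print(P[243,285],P[354,285],P[300,212],P[300,358])
```

```text
[547.49222234  59.25203076] [498.95927163  57.43920866] [522.96121424  86.14175563] [524.9887704   30.59729867]
```

The block is centred in the jaws: its top face runs x 499–547.5 with the TCP at 523.6. I'll lower it.

>>> {"op": "move_arm", "data": {"increments": [[-1,0.05,0.05,3,0,0,0.1],[-1,0.05,0.05,5.5,0,0,0.1],[-1,0.05,0.05,7.5,0,0,0.1],[-1,0.05,0.05,8.5,0,0,0.1],[-1,0.05,0.05,9.5,0,0,0.1],[-1,0.05,0.05,10,0,0,0.1],[-1,0.05,0.05,10.4,0,0,0.1],[-1,0.05,0.05,10.6,0,0,0.1]]}}

```text
clock: 22.47
tool_pos: [0.5241, 0.0568, 0.0374]
eef_rot: [-0.0, 1.0, 0.016, 0.0]
ft_force: [-0.4, 0.9, -1.6]
gripper_width: 0.672
```

>>> {"op": "move_arm", "data": {"increments": [[-1,0,0,0.1,0,0,0],[-1,0,0,0.2,0,0,0],[-1,0,0,0.3,0,0,0],[-1,0,0,0.3,0,0,0]]}}

```text
clock: 22.8
tool_pos: [0.5239, 0.057, 0.0345]
eef_rot: [-0.0, 1.0, 0.016, 0.0]
ft_force: [0.9, -0.3, -0.6]
gripper_width: 0.665
```

```bash
python3 plan.py
```

```text
now [523.9  57.   34.5] yaw -88.1 q6 91.0 F [ 0.9 -0.3 -0.6] w 0.665 t 22.8
```

>>> {"op": "move_arm", "data": {"increments": [[-1,0,0,0.1,0,0,0],[-1,0,0,0.1,0,0,0],[0.5,0,0,0.1,0,0,0],[1,0,0,0.1,0,0,0],[1,0,0,0.1,0,0,0],[1,0,0,0.1,0,0,0]]}}

```text
clock: 23.3
tool_pos: [0.5237, 0.057, 0.0333]
eef_rot: [-0.0, 1.0, 0.016, 0.0]
ft_force: [-0.0, -0.3, 0.0]
gripper_width: 1.002
```

>>> {"op": "move_arm", "data": {"increments": [[1,0,0,-2,0,0,0],[1,0,0,-5,0,0,0],[1,0,0,-9,0,0,0],[1,0,0,-13,0,0,0],[1,0,0,-17,0,0,0],[1,0,0,-18.5,0,0,0],[1,0,0,-18.5,0,0,0]]}}

```text
clock: 23.88
tool_pos: [0.5259, 0.0571, 0.2227]
eef_rot: [-0.0, 1.0, 0.016, 0.004]
ft_force: [0.6, 0.1, -0.0]
gripper_width: 0.996
```

```bash
python3 - <<'E'
from h import *
s=snap('wrist');
print('t1',top(s,(.524,.057),.060,r=.05,tol=.008,col=pale),'mot in bay0',top(s,(.468,.055),.064,r=.045,tol=.008))
s=snap('scene');w=lambda c:(c[...,0]-c[...,2]>45)&(c[...,0]>170)
print('t2',top(s,(.66,-.2),.052,col=w),'mR',top(s,(.56,.41),.056,col=silver),'mL',top(s,(.468,.055),.064,col=silver))
E
python3 plan.py '[[590,-75,220,-98],[654,-203,200,-107]]'
```

```text
t1 (array([519.5,  79.9]), array([517.8,  78.8]), array([45.1, 14.3]), 8.5, np.int32(614)) mot in bay0 (array([468.4,  54.1]), array([469.2,  54.1]), array([57.5, 56.8]), 1.9, np.int32(3359))
t2 (array([ 660.8, -197.7]), array([ 661.1, -197.3]), array([55.3, 44. ]), 73.2, np.int32(290)) mR (array([564.8, 416.2]), array([565.1, 415.8]), array([56.5, 54.9]), 12.7, np.int32(276)) mL (array([472.3,  73.9]), array([472.3,  75.8]), array([54.9, 21.9]), 2.8, np.int32(92))
now [523.9  57.  218.9] yaw -88.1 q6 91.0 F [ 0.5 -0.2  0.3] w 1.0 t 24.0
[590, -75, 220, -98] -> [ 6.18 13.41 -0.1 ] [-0.  -0.1  9.9] rows>= 4
[654, -203, 200, -107] -> [ 8.12 11.78  2.  ] [0. 0. 9.] rows>= 4
```

>>> {"op": "move_arm", "data": {"increments": [[1,6.2,13.4,0,0,0,10],[1,6.2,13.4,0,0,0,10],[1,6.2,13.4,0,0,0,10],[1,6.2,13.4,0,0,0,10],[1,6.2,13.4,0,0,0,10],[1,6.2,13.4,0,0,0,10]]}}

```text
clock: 24.48
tool_pos: [0.5894, -0.076, 0.2163]
eef_rot: [-0.0, 0.997, -0.072, -0.001]
ft_force: [0.1, 0.1, -0.1]
gripper_width: 1.001
```

>>> {"op": "move_arm", "data": {"increments": [[1,8.4,11.5,1,0,0,9],[1,8.4,11.5,1,0,0,9],[1,8.4,11.5,1,0,0,9],[1,8.4,11.5,1,0,0,9],[1,8.4,11.5,1,0,0,9],[1,8.4,11.5,1,0,0,9],[1,8.4,11.5,1,0,0,9]]}}

```text
clock: 25.07
tool_pos: [0.656, -0.1991, 0.2073]
eef_rot: [-0.0, 0.989, -0.149, -0.001]
ft_force: [-0.1, -0.1, 0.1]
gripper_width: 1.003
```

```bash
python3 - <<'E'
from h import *
s=snap('wrist');print('t2',top(s,(.657,-.201),.052,r=.05,tol=.008))
E
python3 plan.py '[[657,-201,22,-107]]'
```

```text
t2 (array([ 657.1, -200.2]), array([ 657.3, -200.1]), array([57.8, 48.4]), 72.9, np.int32(3571))
now [ 656.2 -198.9  207.8] yaw -107.1 q6 87.6 F [-1.   0.8 -0.1] w 1.002 t 25.1
[657, -201, 22, -107] -> [ 0.17  0.18 18.58] [-0.   0.1 -0.1] rows>= 5
```

>>> {"op": "move_arm", "data": {"increments": [[1,0.13,0.1,4,0,0,0],[1,0.13,0.1,8,0,0,0],[1,0.13,0.1,11,0,0,0],[1,0.13,0.1,14,0,0,0],[1,0.13,0.1,17,0,0,0],[1,0.13,0.1,18.5,0,0,0],[1,0.13,0.1,18.5,0,0,0]]}}

```text
clock: 25.7
tool_pos: [0.6555, -0.2001, 0.0202]
eef_rot: [-0.001, 0.989, -0.148, -0.003]
ft_force: [-1.2, 0.3, 0.7]
gripper_width: 0.999
```

>>> {"op": "move_arm", "data": {"increments": [[1,0,0,0,0,0,0],[-1,0,0,0,0,0,0],[-1,0,0,0,0,0,0],[-1,0,0,0,0,0,0],[-1,0,0,0,0,0,0],[-1,0,0,0,0,0,0],[-1,0,0,0,0,0,0]], "newtons": 50}}

```text
clock: 26.28
tool_pos: [0.6591, -0.2023, 0.0256]
eef_rot: [0.0, 0.989, -0.149, 0.001]
ft_force: [-0.9, 0.6, 10.2]
gripper_width: 0.666
```

>>> {"op": "move_arm", "data": {"increments": [[-1,0,0,-2,0,0,0],[-1,0,0,-5,0,0,0],[-1,0,0,-9,0,0,0],[-1,0,0,-13,0,0,0],[-1,0,0,-16,0,0,0],[-1,0,0,-16,0,0,0]]}}

```text
clock: 26.78
tool_pos: [0.6614, -0.2033, 0.1919]
eef_rot: [0.001, 0.989, -0.149, 0.006]
ft_force: [2.3, -1.1, -0.4]
gripper_width: 0.664
```

```bash
python3 plan.py '[[600,-10,185,-98],[519,170,185,-90],[519,235,145,-88.1]]'
```

```text
now [ 661.4 -203.3  191.9] yaw -107.1 q6 87.5 F [ 2.3 -1.1 -0.4] w 0.664 t 26.8
[600, -10, 185, -98] -> [-11.57 -16.66   0.55] [ 0.1 -0.6 -9.1] rows>= 5
[519, 170, 185, -90] -> [-10.53 -16.7    0.  ] [ 0.  0. -8.] rows>= 5
[519, 235, 145, -88.1] -> [ 0.  -6.5  4. ] [ 0.   0.  -1.9] rows>= 2
```

>>> {"op": "move_arm", "data": {"increments": [[-1,-11.4,-16.6,0.2,0,0,-9],[-1,-11.4,-16.6,0.2,0,0,-9],[-1,-11.4,-16.6,0.2,0,0,-9],[-1,-11.4,-16.6,0.2,0,0,-9],[-1,-11.4,-16.6,0.2,0,0,-9],[-1,-11.4,-16.6,0.2,0,0,-9],[-1,-11.4,-16.6,0.2,0,0,-9]]}}

```text
clock: 27.37
tool_pos: [0.5976, -0.0081, 0.1824]
eef_rot: [-0.0, 0.998, -0.069, 0.001]
ft_force: [0.3, -0.2, 0.1]
gripper_width: 0.67
```

>>> {"op": "move_arm", "data": {"increments": [[-1,-10.5,-16.7,0,0,0,-8],[-1,-10.5,-16.7,0,0,0,-8],[-1,-10.5,-16.7,0,0,0,-8],[-1,-10.5,-16.7,0,0,0,-8],[-1,-10.5,-16.7,0,0,0,-8],[-1,-10.5,-16.7,0,0,0,-8],[-1,-10.5,-16.7,0,0,0,-8]]}}

```text
clock: 27.95
tool_pos: [0.5178, 0.171, 0.1819]
eef_rot: [-0.0, 1.0, -0.0, 0.001]
ft_force: [0.2, -0.5, -1.8]
gripper_width: 0.668
```

>>> {"op": "move_arm", "data": {"increments": [[-1,0,-3.5,2,0,0,-1.9],[-1,0,-6.5,4,0,0,-1.9],[-1,0,-6.5,4,0,0,-1.9],[-1,0,-6.5,4,0,0,-1.9],[-1,0,-6.5,4,0,0,-1.9]]}}

```text
clock: 28.37
tool_pos: [0.5185, 0.2341, 0.1414]
eef_rot: [0.0, 1.0, 0.015, 0.0]
ft_force: [0.1, -0.0, -0.8]
gripper_width: 0.665
```

```bash
python3 hand.py 56 2
python3 - <<'E'
from h import *
s=load('wrist');W,D,C=world(s);p=manip.observe()['tool_pos'];P=plane(D,C,p[2]+.0265)*1000
c=s['color'].astype(int);g=np.abs(np.diff(c[:,285].sum(-1)));g2=np.abs(np.diff(c[285].sum(-1)))
a=225+np.argmax(g[225:265]);b=335+np.argmax(g[335:375]);l=195+np.argmax(g2[195:230]);r=340+np.argmax(g2[340:375])
print(a,b,l,r,P[a,285],P[b,285],P[285,l],P[285,r])
E
python3 plan.py '[[519,235,35,-88.1]]'
```

```text
top z-tcp 0.0257846891410817
[518.6 234.  141.8] (array([517.6, 234.2]), array([519.2, 234.2]), array([87.2, 50.3]), -88.8, np.int32(18084))
248 374 208 360 [540.92331061 235.08371524] [484.27400495 233.31753048] [524.99599558 263.28653662] [526.71343393 206.68201004]
now [518.6 234.  141.8] yaw -88.3 q6 109.6 F [-0.1 -1.  -0.5] w 0.666 t 28.4
[519, 235, 35, -88.1] -> [ 0.03 -0.1  10.68] [ 0.  -0.  -0.2] rows>= 3
```

>>> {"op": "move_arm", "data": {"increments": [[-1,0.15,-0.05,3,0,0,0],[-1,0.15,-0.05,5.5,0,0,0],[-1,0.15,-0.05,7.5,0,0,0],[-1,0.15,-0.05,8.5,0,0,0],[-1,0.15,-0.05,9.2,0,0,0],[-1,0.15,-0.05,9.8,0,0,0],[-1,0.15,-0.05,10.2,0,0,0],[-1,0.15,-0.05,10.4,0,0,0]]}}

```text
clock: 29.08
tool_pos: [0.5196, 0.2359, 0.0376]
eef_rot: [-0.0, 1.0, 0.015, 0.0]
ft_force: [0.2, 0.6, -0.2]
gripper_width: 0.668
```

>>> {"op": "move_arm", "data": {"increments": [[-1,0,0,0.1,0,0,0],[-1,0,0,0.2,0,0,0],[-1,0,0,0.3,0,0,0],[-1,0,0,0.35,0,0,0],[-1,0,0,0.35,0,0,0]]}}

```text
clock: 29.5
tool_pos: [0.5192, 0.236, 0.0339]
eef_rot: [-0.0, 1.0, 0.015, 0.0]
ft_force: [-0.2, -0.0, -0.8]
gripper_width: 0.671
```

```bash
python3 plan.py
```

```text
now [519.2 236.   33.9] yaw -88.2 q6 109.6 F [-0.2 -0.  -0.8] w 0.671 t 29.5
```

>>> {"op": "move_arm", "data": {"increments": [[-1,0,0,0.1,0,0,0],[-1,0,0,0.1,0,0,0],[0.5,0,0,0.1,0,0,0],[1,0,0,0.1,0,0,0],[1,0,0,0.1,0,0,0],[1,0,0,0.1,0,0,0]]}}

```text
clock: 30.0
tool_pos: [0.5191, 0.236, 0.0328]
eef_rot: [-0.0, 1.0, 0.015, -0.0]
ft_force: [-0.0, 0.7, -0.1]
gripper_width: 1.0
```

>>> {"op": "move_arm", "data": {"increments": [[1,0,0,-2,0,0,0],[1,0,0,-5,0,0,0],[1,0,0,-9,0,0,0],[1,0,0,-13,0,0,0],[1,0,0,-17,0,0,0],[1,0,0,-18.5,0,0,0],[1,0,0,-18.5,0,0,0]]}}

```text
clock: 30.58
tool_pos: [0.5213, 0.2368, 0.2223]
eef_rot: [-0.001, 1.0, 0.015, 0.003]
ft_force: [1.1, -0.1, 0.6]
gripper_width: 1.004
```

>>> {"op": "move_arm", "data": {"increments": [[1,4.5,-17,0,0,0,-11],[1,4.5,-17,0,0,0,-11],[1,4.5,-17,0,0,0,-11],[1,4.5,-17,0,0,0,-11],[1,4.5,-17,0,0,0,-11],[1,4.5,-17,0,0,0,-11],[1,4.5,-17,0,0,0,-11]]}}

```text
clock: 31.17
tool_pos: [0.5582, 0.4073, 0.2164]
eef_rot: [0.001, 0.994, 0.112, -0.001]
ft_force: [0.4, -0.6, 0.1]
gripper_width: 0.998
```

```bash
python3 - <<'E'
from h import *
s=snap('wrist');print('mR',top(s,(.56,.41),.056,r=.05,tol=.008)); print('t2',top(s,(.519,.235),.060,r=.05,tol=.008))
W,D,C=world(s);m=(abs(W[...,2]-.077)<.006)&(np.hypot(W[...,0]-.56,W[...,1]-.41)<.03);print('shaft',m.sum(),plane(D,C,.077)[m].mean(0))
E
python3 plan.py '[[560,411,24,-77.3]]'
```

```text
mR (array([560.2, 414.3]), array([561. , 414.6]), array([57.6, 56.2]), 11.2, np.int32(3903))
t2 (array([517.4, 237.3]), array([519.2, 236.8]), array([62. , 50.2]), -88.3, np.int32(2660))
shaft 110 [0.56064324 0.41542924]
now [558.3 406.5 216.8] yaw -77.2 q6 110.8 F [ 0.3 -0.7  0. ] w 0.998 t 31.2
[560, 411, 24, -77.3] -> [ 0.3  -0.42 19.28] [0.1 0.1 0.1] rows>= 5
```

>>> {"op": "move_arm", "data": {"increments": [[1,0.4,-0.73,4,0,0,1],[1,0.4,-0.73,8,0,0,1],[1,0.4,-0.73,10,0,0,1],[1,0.4,-0.73,12,0,0,1],[1,0.4,-0.73,15,0,0,1],[1,0.4,-0.73,18,0,0,1],[1,0.4,-0.73,19.2,0,0,1],[1,0.4,-0.73,19.2,0,0,1]]}}

```text
clock: 31.88
tool_pos: [0.5594, 0.4128, 0.0229]
eef_rot: [0.001, 0.995, 0.102, -0.002]
ft_force: [-1.4, -1.2, -0.5]
gripper_width: 1.001
```

>>> {"op": "move_arm", "data": {"increments": [[1,0,0,0,0,0,0],[-1,0,0,0,0,0,0],[-1,0,0,0,0,0,0],[-1,0,0,0,0,0,0],[-1,0,0,0,0,0,0],[-1,0,0,0,0,0,0],[-1,0,0,0,0,0,0]], "newtons": 80}}

```text
clock: 32.47
tool_pos: [0.5622, 0.4157, 0.0281]
eef_rot: [-0.001, 0.995, 0.103, 0.001]
ft_force: [-1.2, -3.2, 12.3]
gripper_width: 0.652
```

>>> {"op": "move_arm", "data": {"increments": [[-1,0,0,-2,0,0,0],[-1,0,0,-4.5,0,0,0],[-1,0,0,-7.5,0,0,0],[-1,0,0,-11,0,0,0],[-1,0,0,-12.5,0,0,0],[-1,0,0,-12.5,0,0,0],[-1,0,0,-12.5,0,0,0]]}}

```text
clock: 33.05
tool_pos: [0.5613, 0.4153, 0.1516]
eef_rot: [-0.0, 0.995, 0.103, 0.001]
ft_force: [-0.9, -0.1, -8.3]
gripper_width: 0.651
```

```bash
python3 plan.py '[[461.5,233.5,150,-88.1]]'
```

```text
now [561.3 415.3 151.6] yaw -78.2 q6 112.2 F [-0.9 -0.1 -8.3] w 0.651 t 33.0
[461.5, 233.5, 150, -88.1] -> [-13.48  15.77   0.13] [-0.  -0.1  9.9] rows>= 5
```

>>> {"op": "move_arm", "data": {"increments": [[-1,-2.6,3.1,0,0,0,9.9],[-1,-5.2,6.2,0,0,0,9.9],[-1,-7.8,9.3,0,0,0,9.9],[-1,-10.4,12.4,0,0,0,9.9],[-1,-12.3,14.8,0,0,0,9.9],[-1,-13.3,15.8,0,0,0,9.9],[-1,-13.3,15.8,0,0,0,9.9],[-1,-13.3,15.8,0,0,0,9.9]]}}

```text
clock: 33.72
tool_pos: [0.462, 0.2324, 0.1496]
eef_rot: [0.0, 1.0, 0.016, -0.001]
ft_force: [0.0, 0.9, -6.3]
gripper_width: 0.655
```

```bash
python3 plan.py '[[463,233.3,36,-88.1]]'
python3 - <<'E'
from h import *
s=snap('wrist','w12');W,D,C=world(s);p=manip.observe()['tool_pos']
z=p[2]+.049
m=(abs(W[...,2]-z)<.006)&(np.hypot(W[...,0]-p[0],W[...,1]-p[1])<.02);print(p,'shaft',m.sum(),plane(D,C,z)[m].mean(0), np.median(W[m][:,2])-p[2])
q=W[(W[...,2]>.057)&(W[...,2]<.063)&(abs(W[...,0]-.52)<.035)&(abs(W[...,1]-.236)<.04)];print('block pts',len(q),np.percentile(q,[2,98],0))
E
```

```text
now [462.  232.4 149.6] yaw -88.2 q6 111.5 F [ 0.   0.9 -6.3] w 0.655 t 33.7
[463, 233.3, 36, -88.1] -> [ 0.12 -0.09 11.36] [ 0.   0.1 -0.1] rows>= 3
[0.46286467 0.23322799 0.14987488] shaft 771 [0.46285256 0.23296652] 0.04803492001430262
block pts 6533 [[0.49411309 0.20862925 0.05819494]
 [0.53980175 0.2641608  0.06103258]]
```

View pics/w12.png

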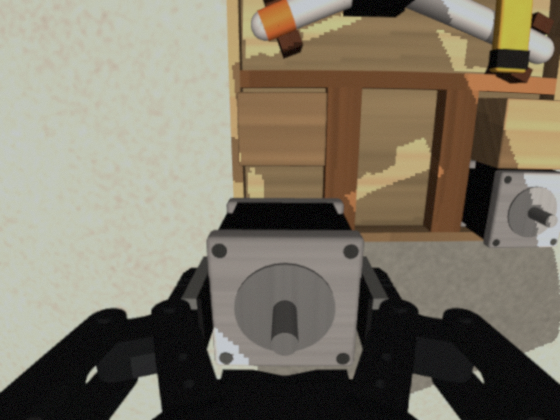

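Bay 2's block sits flat at x 494–541, which leaves 61 mm for the motor, and the shaft is at (462.9, 233). I'll lower it slowly and watch the force.

>>> {"op": "move_arm", "data": {"increments": [[-1,-0.05,0,3,0,0,0],[-1,-0.05,0,5.5,0,0,0],[-1,-0.05,0,7,0,0,0],[-1,-0.05,0,8,0,0,0],[-1,-0.05,0,8.4,0,0,0],[-1,-0.05,0,8.6,0,0,0],[-1,-0.05,0,8.6,0,0,0],[-1,-0.05,0,8.6,0,0,0]]}}

```text
clock: 34.43
tool_pos: [0.4633, 0.2338, 0.0654]
eef_rot: [-0.0, 1.0, 0.016, 0.001]
ft_force: [-0.5, -0.7, -6.8]
gripper_width: 0.648
```

```bash
python3 plan.py '[[462.2,233.3,36,-88.1]]'
```

```text
now [463.3 233.8  65.4] yaw -88.1 q6 111.5 F [-0.5 -0.7 -6.8] w 0.648 t 34.4
[462.2, 233.3, 36, -88.1] -> [-0.11  0.05  2.94] [-0.  -0.1 -0. ] rows>= 1
```

>>> {"op": "move_arm", "data": {"increments": [[-1,-0.1,0.05,0.5,0,0,0],[-1,-0.1,0.05,0.9,0,0,0],[-1,-0.1,0.05,1.3,0,0,0],[-1,-0.1,0.05,1.7,0,0,0],[-1,-0.1,0.05,2.1,0,0,0],[-1,-0.1,0.05,2.5,0,0,0],[-1,-0.1,0.05,2.7,0,0,0],[-1,-0.1,0.05,2.8,0,0,0]]}}

```text
clock: 35.1
tool_pos: [0.469, 0.2354, 0.0406]
eef_rot: [-0.003, 1.0, 0.016, 0.007]
ft_force: [10.3, -5.2, 78.4]
gripper_width: 0.652
```

```bash
python3 plan.py
```

```text
now [469.  235.4  40.6] yaw -88.1 q6 111.5 F [10.3 -5.2 78.4] w 0.652 t 35.1
```

The force reads 78 N, so the motor has caught on something. I'll back off and look.

>>> {"op": "move_arm", "data": {"increments": [[-1,0,0,-1,0,0,0],[-1,0,0,-2,0,0,0],[-1,0,0,-3,0,0,0],[-1,0,0,-5,0,0,0],[-1,0,0,-8,0,0,0],[-1,0,0,-10,0,0,0],[-1,0,0,-10,0,0,0]]}}

```text
clock: 35.68
tool_pos: [0.4632, 0.2336, 0.1404]
eef_rot: [-0.001, 1.0, 0.016, 0.002]
ft_force: [1.3, 0.9, -6.5]
gripper_width: 0.65
```

```bash
python3 plan.py
python3 - <<'E'
from h import *
s=snap('wrist','w13');W,D,C=world(s);p=manip.observe()['tool_pos']
for k in (.045,.049,.053,.057):
  m=(abs(W[...,2]-p[2]-k)<.003)&(np.hypot(W[...,0]-p[0],W[...,1]-p[1])<.02);print(k,m.sum(),plane(D,C,p[2]+k)[m].mean(0))
q=W[(W[...,2]>.05)&(W[...,2]<.075)&(abs(W[...,0]-.52)<.04)&(abs(W[...,1]-.236)<.04)];print('block pts',len(q),np.percentile(q,[2,50,98],0))
A=s['color'][...,::-1]; b=snap('scene')['color'][150:260,280:460,::-1]
cv2.imwrite('pics/c13.png',np.hstack([cv2.resize(A,(400,300)),cv2.resize(b,(400,300),interpolation=3)]))
E
```

```text
now [463.2 233.6 140.4] yaw -88.1 q6 111.5 F [ 1.3  0.9 -6.5] w 0.65 t 35.7
0.045 128 [0.47303837 0.23436661]
0.049 264 [0.47298436 0.23448689]
0.053 700 [0.4720059  0.23436891]
0.057 49 [0.47151507 0.23382402]
block pts 7057 [[0.4980312  0.2091105  0.05825415]
 [0.52162444 0.23683721 0.05965799]
 [0.54368327 0.26455701 0.06106196]]
```

View pics/c13.png

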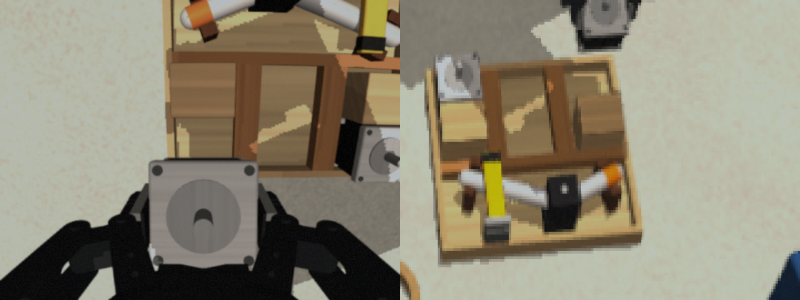

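The motor caught the near rim and tipped about 10–15° in the grip: its shaft tip is now 9 mm to +x, and it pushed the bay 2 block 4 mm towards the divider, where it still lies flat. I'll set the motor down on the open table so it levels, then regrasp it.

>>> {"op": "move_arm", "data": {"increments": [[-1,2,-3.2,0,0,0,0],[-1,4,-6.4,0,0,0,0],[-1,6,-9.6,0,0,0,0],[-1,8,-12.8,0,0,0,0],[-1,9.5,-15.2,0,0,0,0],[-1,10.2,-16.3,0,0,0,0],[-1,10.2,-16.3,0,0,0,0]]}}

```text
clock: 36.37
tool_pos: [0.5586, 0.4013, 0.134]
eef_rot: [0.0, 1.0, 0.017, -0.001]
ft_force: [-0.9, -0.6, -7.0]
gripper_width: 0.651
```

>>> {"op": "move_arm", "data": {"increments": [[-1,0,0,2.5,0,0,0],[-1,0,0,5,0,0,0],[-1,0,0,7,0,0,0],[-1,0,0,8.5,0,0,0],[-1,0,0,9.3,0,0,0],[-1,0,0,9.8,0,0,0],[-1,0,0,9.8,0,0,0]], "newtons": 30}}

```text
clock: 36.95
tool_pos: [0.5573, 0.3983, 0.0372]
eef_rot: [0.001, 1.0, 0.016, -0.001]
ft_force: [0.3, -0.3, -6.9]
gripper_width: 0.648
```

```bash
python3 plan.py
```

```text
now [557.3 398.3  37.2] yaw -88.1 q6 121.2 F [ 0.3 -0.3 -6.9] w 0.648 t 37.0
```

>>> {"op": "move_arm", "data": {"increments": [[-1,0,0,0.2,0,0,0],[-1,0,0,0.4,0,0,0],[-1,0,0,0.6,0,0,0],[-1,0,0,0.6,0,0,0]], "newtons": 20}}

```text
clock: 37.28
tool_pos: [0.5585, 0.3992, 0.0331]
eef_rot: [-0.0, 1.0, 0.016, 0.0]
ft_force: [-1.6, -0.5, -7.4]
gripper_width: 0.65
```

>>> {"op": "move_arm", "data": {"increments": [[-1,0,0,0.2,0,0,0],[-1,0,0,0.4,0,0,0],[-1,0,0,0.5,0,0,0],[-1,0,0,0.5,0,0,0]]}}

```text
clock: 37.62
tool_pos: [0.5588, 0.3994, 0.0303]
eef_rot: [-0.0, 1.0, 0.016, 0.001]
ft_force: [-9.6, -6.5, 27.0]
gripper_width: 0.65
```

```bash
python3 plan.py;python3 - <<'E'
from h import *
s=snap('wrist');W,D,C=world(s);p=manip.observe()['tool_pos']
m=(np.hypot(W[...,0]-p[0],W[...,1]-p[1])<.02)&(W[...,2]>p[2]+.043);print(m.sum(),np.median(W[m],0)-p,np.percentile(W[m][:,2],95)-p[2])
E
```

```text
now [558.8 399.4  30.3] yaw -88.1 q6 121.2 F [-9.6 -6.5 27. ] w 0.65 t 37.6
6700 [0.01018558 0.00078068 0.0801958 ] 0.08741665395546369
```

>>> {"op": "move_arm", "data": {"increments": [[0.4,0,0,0,0,0,0],[0.5,0,0,0,0,0,0],[1,0,0,0,0,0,0],[1,0,0,0,0,0,0],[1,0,0,0,0,0,0]]}}

```text
clock: 38.08
tool_pos: [0.5584, 0.3992, 0.0278]
eef_rot: [-0.0, 1.0, 0.016, 0.0]
ft_force: [-0.3, 0.4, 0.4]
gripper_width: 1.0
```

>>> {"op": "move_arm", "data": {"increments": [[1,0,0,-2,0,0,0],[1,0,0,-5,0,0,0],[1,0,0,-9,0,0,0],[1,0,0,-13,0,0,0],[1,0,0,-17,0,0,0],[1,0,0,-18.5,0,0,0],[1,0,0,-18.5,0,0,0],[1,0,0,-18.5,0,0,0]]}}

```text
clock: 38.75
tool_pos: [0.5587, 0.3994, 0.2139]
eef_rot: [-0.001, 1.0, 0.016, 0.001]
ft_force: [-0.2, -0.1, -0.4]
gripper_width: 1.0
```

```bash
python3 - <<'E'
from h import *
s=snap('wrist','w14');W,D,C=world(s)
print('mR',top(s,(.558,.40),.056,r=.055,tol=.008))
m=(abs(W[...,2]-.077)<.006)&(np.hypot(W[...,0]-.558,W[...,1]-.40)<.035);print('shaft',m.sum(),plane(D,C,.077)[m].mean(0),np.median(W[m][:,2]))
E
python3 plan.py
```

```text
mR (array([540.4, 398. ]), array([541.3, 398.1]), array([57.1, 56.7]), 1.9, np.int32(3775))
shaft 106 [0.5410097  0.39893072] 0.07661322447066651
now [558.1 399.  212.5] yaw -88.1 q6 121.2 F [ 0.2  0.5 -1.1] w 0.998 t 38.8
```

The motor stands upright again at (541,398), with the shaft tip at 77 mm. Regrasping.

>>> {"op": "move_arm", "data": {"increments": [[1,-1.75,0,4,0,0,0],[1,-1.75,0,8,0,0,0],[1,-1.75,0,10,0,0,0],[1,-1.75,0,12,0,0,0],[1,-1.75,0,15,0,0,0],[1,-1.75,0,18,0,0,0],[1,-1.75,0,18.9,0,0,0],[1,-1.75,0,18.9,0,0,0]]}}

```text
clock: 39.47
tool_pos: [0.5384, 0.3969, 0.02]
eef_rot: [0.002, 1.0, 0.016, -0.003]
ft_force: [-0.9, -0.6, -0.2]
gripper_width: 1.004
```

>>> {"op": "move_arm", "data": {"increments": [[1,0,0,0,0,0,0],[-1,0,0,0,0,0,0],[-1,0,0,0,0,0,0],[-1,0,0,0,0,0,0],[-1,0,0,0,0,0,0],[-1,0,0,0,0,0,0],[-1,0,0,0,0,0,0]], "newtons": 100}}

```text
clock: 40.05
tool_pos: [0.5418, 0.3991, 0.0259]
eef_rot: [-0.001, 1.0, 0.016, 0.001]
ft_force: [-1.1, -1.8, 11.1]
gripper_width: 0.647
```

>>> {"op": "move_arm", "data": {"increments": [[-1,0,0,-2,0,0,0],[-1,0,0,-4.5,0,0,0],[-1,0,0,-7.5,0,0,0],[-1,0,0,-11,0,0,0],[-1,0,0,-12.5,0,0,0],[-1,0,0,-12.5,0,0,0],[-1,0,0,-12.5,0,0,0]]}}

```text
clock: 40.63
tool_pos: [0.541, 0.3987, 0.1496]
eef_rot: [-0.0, 1.0, 0.016, 0.001]
ft_force: [-0.5, 0.1, -8.2]
gripper_width: 0.651
```

```bash
python3 plan.py '[[465,233.3,150,-88.1]]'
cat > shaft.py <<'E'
from h import *
s=snap('wrist','sh');W,D,C=world(s);p=manip.observe()['tool_pos']
for k in (.045,.049,.053):
  m=(abs(W[...,2]-p[2]-k)<.002)&(np.hypot(W[...,0]-p[0],W[...,1]-p[1])<.02);print(k,m.sum(),(plane(D,C,p[2]+k)[m].mean(0)-p[:2])*1000)
E
python3 shaft.py
```

```text
now [541.  398.7 149.6] yaw -88.1 q6 121.9 F [-0.5  0.1 -8.2] w 0.651 t 40.6
[465, 233.3, 150, -88.1] -> [-8.13 16.28 -0.07] [-0.1 -0.1 -0. ] rows>= 5
0.045 181 [3.08520195 0.9754648 ]
0.049 220 [3.00039817 0.99952889]
0.053 582 [0.72757514 0.92360731]
```

>>> {"op": "move_arm", "data": {"increments": [[-1,-1.6,3.2,0,0,0,0],[-1,-3.2,6.4,0,0,0,0],[-1,-4.8,9.6,0,0,0,0],[-1,-6.4,12.8,0,0,0,0],[-1,-7.6,15.2,0,0,0,0],[-1,-8.1,16.3,0,0,0,0],[-1,-8.1,16.3,0,0,0,0],[-1,-8.1,16.3,0,0,0,0]]}}

```text
clock: 41.35
tool_pos: [0.4647, 0.2324, 0.1478]
eef_rot: [0.0, 1.0, 0.016, -0.001]
ft_force: [1.2, 0.5, -6.7]
gripper_width: 0.647
```

>>> {"op": "move_arm", "data": {"increments": [[-1,0,0,3,0,0,0],[-1,0,0,5.5,0,0,0],[-1,0,0,7.5,0,0,0],[-1,0,0,8.3,0,0,0],[-1,0,0,8.3,0,0,0],[-1,0,0,8.3,0,0,0]]}}

```text
clock: 41.85
tool_pos: [0.4654, 0.2335, 0.0656]
eef_rot: [0.0, 1.0, 0.017, -0.0]
ft_force: [0.6, 0.2, -6.6]
gripper_width: 0.646
```

```bash
python3 plan.py '[[465,233.3,35,-88.1]]'; python3 shaft.py
python3 - <<'E'
from h import *
s=load('wrist');W,D,C=world(s);c=s['color'].astype(int)
q=W[(W[...,2]>.057)&(W[...,2]<.063)&(abs(W[...,0]-.52)<.04)&(abs(W[...,1]-.236)<.04)];print('block pts',len(q),np.percentile(q,[2,98],0))
P=plane(D,C,.026);th=np.radians(1.86);R=np.array([[np.cos(th),-np.sin(th)],[np.sin(th),np.cos(th)]])
print('tcp crate',(manip.observe()['tool_pos'][:2]*1000-[539.3,146.6])@R)
cv2.imwrite('pics/w15.png',s['color'][...,::-1])
E
```

```text
now [465.4 233.5  65.6] yaw -88.1 q6 111.4 F [ 0.6  0.2 -6.6] w 0.646 t 41.9
[465, 233.3, 35, -88.1] -> [-0.03  0.02  3.06] [ 0.  0. -0.] rows>= 1
0.045 201 [2.01564612 0.42408222]
0.049 670 [-1.18539414  0.34780585]
0.053 15 [1.55857526 0.25573611]
block pts 15952 [[0.4923965  0.20919789 0.05821506]
 [0.54390836 0.26431637 0.06112925]]
tcp crate [-70.62953576  89.29787554]
```

View pics/w15.png

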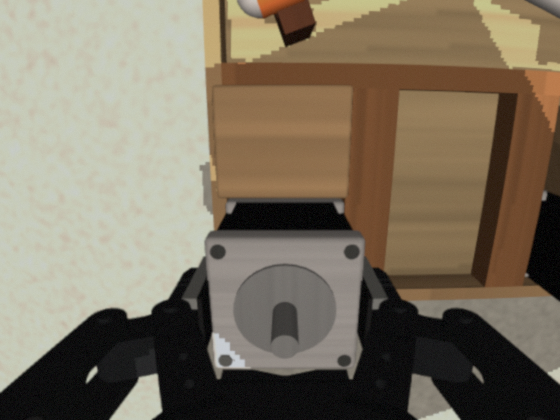

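>>> {"op": "move_arm", "data": {"increments": [[-1,0,0,0.4,0,0,0],[-1,0,0,0.8,0,0,0],[-1,0,0,1.2,0,0,0],[-1,0,0,1.5,0,0,0],[-1,0,0,1.6,0,0,0],[-1,0,0,1.6,0,0,0]]}}

```text
clock: 42.4
tool_pos: [0.465, 0.2329, 0.0495]
eef_rot: [0.0, 1.0, 0.016, -0.0]
ft_force: [-0.7, 0.4, -7.2]
gripper_width: 0.651
```

```bash
python3 plan.py
```

```text
now [465.  232.9  49.5] yaw -88.1 q6 111.4 F [-0.7  0.4 -7.2] w 0.651 t 42.4
```

>>> {"op": "move_arm", "data": {"increments": [[-1,0,0,0.3,0,0,0],[-1,0,0,0.6,0,0,0],[-1,0,0,0.9,0,0,0],[-1,0,0,1.1,0,0,0],[-1,0,0,1.2,0,0,0],[-1,0,0,1.2,0,0,0]]}}

```text
clock: 42.9
tool_pos: [0.465, 0.2329, 0.0375]
eef_rot: [0.0, 1.0, 0.016, -0.0]
ft_force: [-0.7, 0.0, -7.5]
gripper_width: 0.645
```

```bash
python3 plan.py
```

```text
now [465.  232.9  37.5] yaw -88.1 q6 111.4 F [-0.7  0.  -7.5] w 0.645 t 42.9
```

It went past the rim height without contact, so I'll finish the last few millimetres.

>>> {"op": "move_arm", "data": {"increments": [[-1,0,0,0.1,0,0,0],[-1,0,0,0.2,0,0,0],[-1,0,0,0.3,0,0,0],[-1,0,0,0.35,0,0,0],[-1,0,0,0.35,0,0,0]]}}

```text
clock: 43.32
tool_pos: [0.4652, 0.233, 0.0342]
eef_rot: [0.0, 1.0, 0.016, -0.0]
ft_force: [0.2, -0.2, -6.9]
gripper_width: 0.651
```

```bash
python3 plan.py
```

```text
now [465.2 233.   34.2] yaw -88.1 q6 111.4 F [ 0.2 -0.2 -6.9] w 0.651 t 43.3
```

>>> {"op": "move_arm", "data": {"increments": [[-1,0,0,0.12,0,0,0],[-1,0,0,0.12,0,0,0],[0.5,0,0,0.12,0,0,0],[1,0,0,0.12,0,0,0],[1,0,0,0.12,0,0,0],[1,0,0,0.12,0,0,0]]}}

```text
clock: 43.82
tool_pos: [0.4654, 0.2331, 0.0332]
eef_rot: [-0.0, 1.0, 0.016, 0.0]
ft_force: [1.2, -0.0, 0.2]
gripper_width: 1.0
```

>>> {"op": "move_arm", "data": {"increments": [[1,0,0,-2,0,0,0],[1,0,0,-5,0,0,0],[1,0,0,-9,0,0,0],[1,0,0,-13,0,0,0],[1,0,0,-17,0,0,0],[1,0,0,-21,0,0,0],[1,0,0,-25,0,0,0],[1,0,0,-27,0,0,0]]}}

```text
clock: 44.48
tool_pos: [0.4664, 0.2335, 0.308]
eef_rot: [-0.001, 1.0, 0.016, 0.003]
ft_force: [1.3, -0.0, 0.3]
gripper_width: 0.997
```

>>> {"op": "move_arm", "data": {"increments": [[1,0,8.5,0,0,0,0],[1,0,8.5,0,0,0,0],[1,0,8.5,0,0,0,0],[1,0,8.5,0,0,0,0],[1,0,8.5,0,0,0,0],[1,0,8.5,0,0,0,0],[1,0,8.5,0,0,0,0]]}}

```text
clock: 45.07
tool_pos: [0.4679, 0.1489, 0.3029]
eef_rot: [-0.0, 1.0, 0.017, -0.0]
ft_force: [0.3, 0.6, -0.6]
gripper_width: 1.006
```

```bash
python3 plan.py
cat > check.py <<'E'
from h import *
s=snap('wrist','fin');W,D,C=world(s)
th=np.radians(1.86);R=np.array([[np.cos(th),-np.sin(th)],[np.sin(th),np.cos(th)]])
cr=lambda xy:np.round((np.array(xy)-[539.3,146.6])@R,1)
for n,xy,h in(('m0',(.4685,.054),.064),('m2',(.465,.233),.064),('b0',(.524,.057),.060),('b2',(.521,.236),.060)):
    t=top(s,xy,h,r=.042,tol=.004 if n[0]=='b' else .006,col=None)
    print(n,t, 'crate',cr(t[0]) if t else '')
    k=np.hypot(W[...,0]-xy[0],W[...,1]-xy[1])<.018;k&=W[...,2]>.045;A=np.c_[W[k][:,:2]-xy,np.ones(k.sum())]
    z=W[k][:,2];ok=abs(z-np.median(z))<.005;co=np.linalg.lstsq(A[ok],z[ok],rcond=None)[0];print('   top z',np.round(np.median(z),4),'tilt',np.round(co[:2],3))
print('clamp',top(s,(.617,.175),.068,col=black,r=.05,tol=.008))
y=(s['color'][...,0].astype(int)-s['color'][...,2]>60)&(W[...,2]>.052)&(abs(W[...,1]-.09)<.012)&(W[...,0]>.565)&(W[...,0]<.64)
print('strap slope',np.polyfit(W[y][:,0],W[y][:,2],1),y.sum())
E
python3 check.py
```

```text
now [467.9 148.9 302.9] yaw -88.1 q6 102.2 F [ 0.3  0.6 -0.6] w 1.006 t 45.1
m0 (array([466.1,  58.1]), array([466.5,  58.3]), array([57.6, 57.1]), 1.6, np.int32(2470)) crate [-76.  -86.1]
   top z 0.0654 tilt [-0.019  0.031]
m2 (array([463.2, 231.4]), array([463.8, 231.2]), array([57. , 56.5]), -88.1, np.int32(2485)) crate [-73.3  87.2]
   top z 0.3627 tilt [1.733 1.155]
b0 (array([520.5,  57. ]), array([520.9,  57.1]), array([59. , 47.2]), -87.6, np.int32(2352)) crate [-21.7 -88.9]
   top z 0.0597 tilt [ 0.002 -0.002]
b2 (array([520.1, 235.5]), array([520.3, 235.2]), array([57.9, 47.8]), -88.6, np.int32(2420)) crate [-16.3  89.5]
   top z 0.0596 tilt [ 0.007 -0.002]
clamp (array([614. , 174.9]), array([614.3, 174.5]), array([38. , 36.1]), -86.2, np.int32(1350))
strap slope [-5.43688982e-05  6.10588536e-02] 1356
```

>>> {"op": "move_arm", "data": {"increments": [[1,0,9.3,5,0,0,0],[1,0,9.3,5,0,0,0],[1,0,9.3,5,0,0,0],[1,0,9.3,5,0,0,0],[1,0,9.3,5,0,0,0],[1,0,9.3,5,0,0,0],[1,0,9.3,5,0,0,0]]}}

```text
clock: 45.7
tool_pos: [0.4714, 0.0561, 0.2536]
eef_rot: [-0.0, 1.0, 0.017, 0.0]
ft_force: [0.8, 0.4, 0.7]
gripper_width: 1.002
```

Run:
```python
from h import *
s=snap('wrist');th=np.radians(1.86);R=np.array([[np.cos(th),-np.sin(th)],[np.sin(th),np.cos(th)]])
W,D,C=world(s)
for n,xy,h in(('m0',(.468,.055),.064),('b0',(.523,.057),.060)):
    t=top(s,xy,h,r=.042,tol=.005);print(n,t,np.round((t[0]-[539.3,146.6])@R,1))
m=(abs(W[...,2]-.085)<.006)&(np.hypot(W[...,0]-.468,W[...,1]-.055)<.03);t=plane(D,C,.085)[m].mean(0)*1000;print('shaft',m.sum(),t,(t-[539.3,146.6])@R)
```

```text
m0 (array([466.2,  57.7]), array([467. ,  57.7]), array([56.7, 55.8]), -88.0, np.int32(3201)) [-75.9 -86.5]
b0 (array([520.7,  56.3]), array([521.1,  56.4]), array([58. , 46.5]), -88.0, np.int32(3116)) [-21.5 -89.6]
shaft 86 [467.07229287  58.61745773] [-75.04533827 -85.59186074]
```

All four parts are inside the limits. Even flush against the wall, a motor would be at most 28.2 mm from its bay centre, against the 30 mm limit. The arm is clear, so I'll hand in.

```bash
python3 -c "
from workcell import manip
print(manip.hand_in()); print(manip.observe()['clock'])"
```

```text
the job is handed in; nothing more can be done
None
the job is handed in; nothing more can be done
```

The job is handed in, at about 46 s on the robot's clock; the hand-in gave no verdict. The pipe was laid in both notches before the strap was pressed fully down. The two plain motors stand in bay 0 and bay 2, each with a pale block beside it on the bay floor. No motor with a blue driver box was there, so bay 1 stays empty. I left the dark, pink and turquoise blocks and the bystanders alone.

**Last checks**
- **Strap:** level at 61 mm along its length, with a slope of about 0.
- **Blocks:** tops at 59.7 mm, where 60 mm was expected, and flat.
- **Motors:** top faces found within 6 mm of the expected 64 mm and square to the bays. Centres are about 28 and 25 mm from their bay centres (limit 30 mm), and their blocks are 54 and 57 mm away (limit 62.5 mm).

**What went wrong or disagreed**
- **Bay 2 motor:** on the first try it caught the near rim. The wrist force read 78 N (limit 120 N), the motor tipped in the grip, and it pushed its block about 4 mm. I stood it on the table, regrasped it, and it then went in freely.
- **Bay 0 motor:** it ended 3–4 mm from where I released it, probably against the near wall. I don't know what moved it.
- **Motor tilt:** neither fit was usable. The bay 0 fit came out at 0.02–0.03 with the shaft in view, and the bay 2 one was spoiled by the gripper.
- **Cameras:** the scene and side cameras differ from the wrist camera by 4–8 mm, so I worked from the wrist camera. From far off it read the pipe clamp 3 mm short, at x = 614 instead of 617 mm.
- **Final picture:** I could not view it because the picture limit was reached, so the last checks are numbers only. I also made no final measurement of the bystanders.

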